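Glaze the lamp: drop the lens into its cell and screw the retaining ring down snug

ROBOT

A 6-joint arm with a two-finger parallel gripper is mounted at the origin on a cart in front of the work surface, level with it; the furniture and walls round the work are solid. World frame = base frame: x ahead of the robot, y to its left, z up, the work surface at z = 0. Lengths are in m, angles in degrees, forces in N, time in s.
With the tool pointing down it reaches from about 0.4 to 0.825 m from the base axis. Payload 7 kg.
Tool frame: the origin (TCP) lies at the very end of the fingers, on their centre line; the grasp point (between the pads) lies 19 mm behind it; z points along the fingers, y is the direction in which the jaws open and shut (so a half turn about z gives the same grasp; the last joint's range is limited). The gripper opens to 88 mm and grips with 3 to 60 N. Pads are 19 mm wide; open, the fingers measure 130 mm over their backs; the gripper's body (78 mm by 193 mm) begins 47 mm behind the grasp point.
Start: joints at [90.132, 20.546, 0.682, 0, -70.136, -16.507], TCP at [0.19, 0.648, 0.205] pointing down, gripper open.
Joint ranges: [-176.03, 176.03], [-82.01, 121.73], [-58.28, 71.71], [-173.87, 95.51], [-174.79, -0.11], [-173.66, 173.66]. Speed limits (degrees/s): [136.94, 136.94, 172.46, 180, 180, 180].

INTERFACE

Orientations are given as [roll, pitch, yaw] about the fixed x, y, z axes, in that order (R = Rz(yaw) Ry(pitch) Rx(roll)).
In Python, from plant import telemetry, snapshot, calibration, workorder gives the robot as it stands. The module is installed in compiled form; this text tells all that it offers.
- The arm moves only by the tool step_arm, never from a script. Its argument "plan" is text: rows parted by semicolons, each of 7 numbers parted by spaces: the finger opening in cm, from 0 to 8.76, then the shift along the tool's x, y, z in cm, then the turn, a rotation vector about the tool's x, y, z in degrees. A call has 1 to 12 rows; each row shifts and turns the commanded pose from where the row before left it, along the tool's axes as they then stand; what a row does not reach is not made up. A row lasts 1/12 s, in which the tool goes at most 41.7 mm and 7.16 degrees, less where a joint would pass 70% of its speed; a pose out of reach is approached as far as the arm can. A call with a gripper value outside its range is refused whole. The fingers move at their own pace and stop on an object; the grip force is fixed at half the most. Time passes only in rows, so rows that do not move let the fingers close. It gives the time, the measured TCP pose, the force and the opening at its end, in the units of the state.
- telemetry.get_obs(): the state, without advancing time (a new reading comes with each control period).
- snapshot(name): name is "side" or "top"; returns the picture (384x512x3 uint8, blue, green, red); there is no depth.
- calibration(name): a dict with "K" (3x3 intrinsics, pixels), "camera_from_world" (4x4, takes a point from world to camera coordinates). Camera axes: x right, y up, looking along -z (the intrinsics and any distortion apply to the point x, -y, -z); pixel columns grow to the right and rows downward; lengths in m; the calibration is good to about 2 mm. A picture is of the moment at which its call begins. calibration takes no time and is no camera call.
- workorder.close_job(): hands the job in, once; it reports no verdict.
The state is a dict: "clock": time; "joint_pos": joint angles; "qvel": joint speeds; "tau": joint torques, N m; "tool_pos": TCP position; "orientation": TCP orientation; "force": force on the tool from outside, world axes, zero at the start; "moment": the same for the moment, N m; "opening": finger opening in m.
Only numpy, scipy, OpenCV 4.12 (cv2) and the standard library are available. Lean on these libraries where they do the work, as an engineer would, in place of code of your own. Each camera call takes 0.05 s, during which the arm holds its last target.

TASK

Fit the glass to the machine-lamp head: lay the lens in the mouth of the lamp, flat side down, so that it sits level on its spring seat, then put the knurled two-eared retaining ring over it and screw it down clockwise until the ring holds the lens snug against the spring, square on its thread. Do not overtighten or jam the ring, which would crack the glass, and leave the tools lying about the bench where they are.

Things in the scene. Friction and masses are not known exactly. Their poses are not given: they have to be found in the camera images.
- lamp: The lamp head, fixed to the bench, axis upright: a plywood board 135 x 112 x 12 mm, on it a grey finned round body (61 mm wide, up to 54 mm), above it an aluminium neck, open at the top, up to 74 mm. Origin: centre of the board's underside, on the lamp's axis, z up. A black plug stands out on its +x side to 42 mm from the axis, 34 mm up. It never moves.
- lamp_mouth (a point): Centre of the neck's open mouth, on the lamp's axis, level with the neck's top edge, 74 mm above the bench. The bore is 38 mm wide, the neck's wall 2 mm thick. The seat inside is a spring washer 8 mm below the mouth that gives way at about 16 N per mm, by 1.6 mm at most.
- neck_thread (a point): Point on the lamp's axis 8 mm below the mouth, amid the outside thread: neck 42 mm wide, 48 mm over the rounded ridges, right-handed, four starts a quarter turn apart. The ring sinks 7 mm per quarter turn clockwise seen from above. The angle at which the starts stand is different each time and not part of any reading. It holds by friction when let go. Set down right at a start the ring can sit crooked.
- lens_center (a point): The lens: loose clear glass disc, 36 mm diameter, flat underside, on a cardboard pad 4 mm thick. Its upright rim, 12 mm high, is what to grip; the top bulges to 16 mm. Point: on its axis 6 mm above the underside, z out of the bulging side; 28 to 56 g. Seated on the unloaded spring the point is 2 mm below the mouth, the rim stands 4 mm proud of it; 1 mm to spare all round in the bore.
- ring_center (a point): The retaining ring: loose, aluminium, knurled, 57 mm wide, 17 mm high, open side down on the other cardboard pad (4 mm); flange on top 3.4 mm thick with a 30 mm hole; skirt 50 mm wide inside with four lugs at its lower edge. Point: on the axis, half-way up; z up, x towards one of the two ears; 52 to 105 g. Set on the thread the point comes to rest 0.6 to 7.6 mm above the mouth.
- ring_edge (a point): Point on the ring's axis at its lower edge, by the lugs that run in the thread with 1 mm play up and down. Turned clockwise they catch under the next ridge by themselves. The flange meets the lens with this point 9.6 mm below the mouth; once the play is taken up the ring is snug in 6 to 18 degrees more. Gripped round the knurl it needs a firm grip (60 N).
- ring_ear (a point): Middle of one of the two ears on the ring's outside (the other is opposite), for turning it: each reaches from 28 to 50 mm from the axis, 10 mm thick, 11 mm high; the point is 43 mm from the axis, half-way up. Snug, a push of 6 N across the ear here, while turning, presses on the lens with about 10 N; the push fades once the motion stops.
- spanner: Combination spanner, 159 mm long, lying flat; not to be moved. Origin at the centre of its underside, length along y.
- pencil: Carpenter's pencil, 170 mm; not to be moved. Origin at the centre of its underside, length along y.
- screwdriver: Screwdriver, 210 mm; not to be moved. Origin at the centre of its underside, length along y.
- tape_measure: Tape measure, 62 x 81 x 33 mm; not to be moved. Origin at the centre of its underside.
- sanding_block: Cork sanding block, 66 x 110 x 29 mm; not to be moved. Origin at the centre of its underside.
Things that resemble listed ones, but are neither listed nor needed, are in the scene too. Leave any green look-alike of the part that bears ring_center alone.

How it is judged:
By the outcome, as a careful person would: the job done as asked, in the order asked, and still so for the second after the job is handed in, with the robot touching nothing.
It also fails if it takes over 67 s, if anything falls off the work surface, if the arm or the gripper's body presses on something with over 40 N, if the wrist force passes 120 N, or if a joint passes its speed limit or range.

## Working session

There is one attempt and no reset: what is moved stays moved. The work goes in short steps, Python scripts to look and compute and a tool call to move; the robot and the scene stay as the last step left them, time stands still between calls to the robot, and variables do not carry over. Pictures are saved under pics/ and viewed, and the job is handed in when it is done.

Besides the shell and the picture viewer there is one more tool, called after "Call:" by a JSON object that holds its "method" and its "body", one argument or row to a line. step_arm: Moves the arm, as the interface text tells. Its arguments: {"type":"object","properties":{"plan":{"type":"string"}},"required":["plan"]}

```bash
mkdir -p pics; python3 - <<'E'
from plant import telemetry, snapshot, calibration
import cv2, numpy as np
print(telemetry.get_obs())
for n in("side","top"):
    cv2.imwrite(f"pics/{n}0.png",snapshot(n)); c=calibration(n); print(n,{k:(np.round(np.array(v),4).tolist() if not isinstance(v,str) else v) for k,v in c.items()})
E
```

```text
{'clock': 0.0, 'joint_pos': array([ 9.01338667e+01,  2.05906187e+01,  6.34179718e-01, -2.09454187e-02,
       -7.01365871e+01, -1.65066769e+01]), 'qvel': array([ 0.00793281, -0.08183918,  0.07368748, -0.05014242, -0.01753792,
       -0.03957487]), 'tau': array([ 8.34954608e-05, -5.82722247e+01,  2.93058103e+01,  6.99725792e+00,
        6.95596682e-03, -1.44915562e-04]), 'tool_pos': array([0.19015122, 0.64711107, 0.20413243]), 'orientation': array([ 1.79905213e+02, -7.55526416e-03, -1.63799368e+01]), 'force': array([ 0.52043028,  0.64515282, -0.21939425]), 'moment': array([-0.02669668,  0.00278464,  0.02592698]), 'opening': 0.08784195030731566}
side {'K': [[444.4987, 0.0, 255.5657], [0.0, 444.4987, 188.0035], [0.0, 0.0, 1.0]], 'camera_from_world': [[0.8673, -0.4978, -0.0013, -0.5282], [0.2184, 0.378, 0.8997, -0.1555], [-0.4474, -0.7806, 0.4365, -1.3443], [0.0, 0.0, 0.0, 1.0]]}
top {'K': [[445.0114, 0.0, 252.6802], [0.0, 445.0114, 193.9948], [0.0, 0.0, 1.0]], 'camera_from_world': [[0.0245, -0.9996, 0.0124, -0.1322], [0.9877, 0.0261, 0.154, -0.5381], [-0.1542, 0.0085, 0.988, -1.1446], [0.0, 0.0, 0.0, 1.0]]}
```

View pics/side0.png

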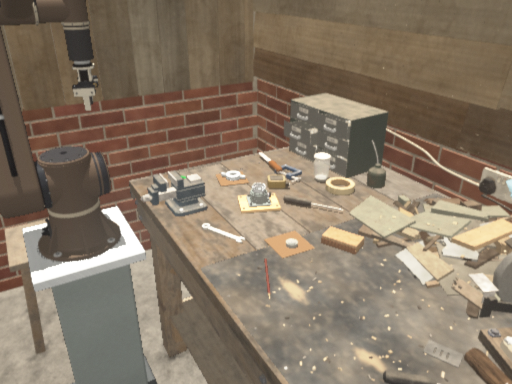

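View pics/top0.png

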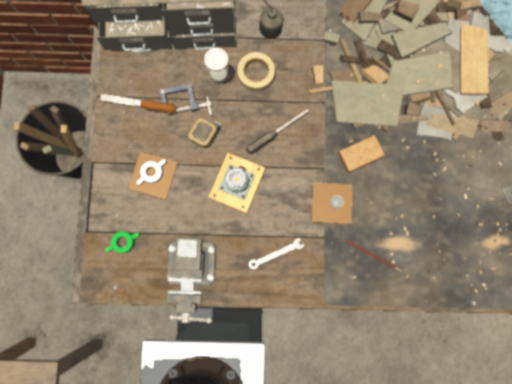

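The side view shows the lamp at about (262,195), the ring at (233,175) and the lens at (292,243). The top view shows the lamp at (237,180), the white ring at (151,173) and the lens at (337,201). The green look-alike is at (122,242). Next I'll zoom in.

```bash
python3 - <<'E'
import cv2, numpy as np
a=cv2.imread("pics/top0.png");b=cv2.imread("pics/side0.png")
def z(i,x,y,w=25,h=25,s=8): return cv2.resize(i[y-h:y+h,x-w:x+w],None,fx=s,fy=s,interpolation=cv2.INTER_NEAREST)
L=[z(a,151,173),z(a,237,180),z(a,337,201)];M=[z(b,233,175,h=12),z(b,262,197,h=25),z(b,292,243,h=12)]
cv2.imwrite("pics/zt.png",cv2.resize(np.hstack(L),(798,266),interpolation=cv2.INTER_AREA))
cv2.imwrite("pics/zs.png",np.vstack([np.hstack([M[0],M[2]]),np.hstack([M[1],M[1]*0])])[:,:800])
E
```

```text
(no output)
```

View pics/zt.png

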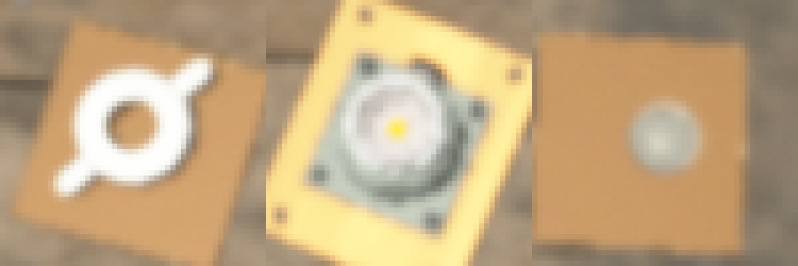

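View pics/zs.png

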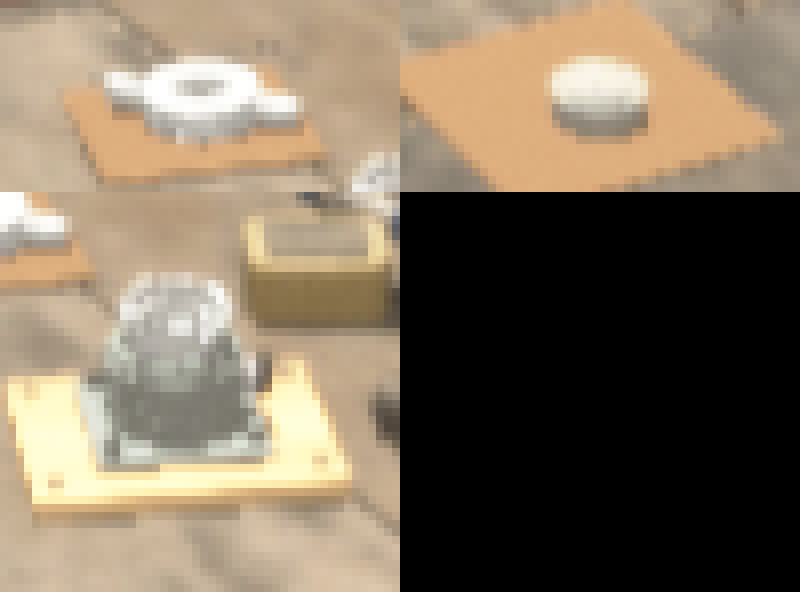

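```bash
cat > h.py <<'E'
import cv2, numpy as np
from plant import telemetry, snapshot, calibration
C={n:calibration(n) for n in("side","top")}
def cam(n):
    T=np.array(C[n]["camera_from_world"]);return np.array(C[n]["K"]),T[:3,:3],T[:3,3]
def ray(n,u,v):
    K,R,t=cam(n);p=np.linalg.inv(K)@[u,v,1];d=R.T@np.array([p[0],-p[1],-p[2]]);return -R.T@t,d/np.linalg.norm(d)
def onz(n,u,v,z):
    o,d=ray(n,u,v);return o+d*(z-o[2])/d[2]
def proj(n,P):
    K,R,t=cam(n);q=R@np.array(P)+t;p=K@[q[0],-q[1],-q[2]];return p[:2]/p[2]
def tri(a,b):
    o1,d1=ray("top",*a);o2,d2=ray("side",*b)
    s=np.linalg.lstsq(np.c_[d1,-d2],o2-o1,rcond=None)[0]
    p,q=o1+s[0]*d1,o2+s[1]*d2;return (p+q)/2,np.linalg.norm(p-q)
E
python3 - <<'E'
from h import *
for n in C: print(n,ray(n,256,192)[0])
a=cv2.imread("pics/top0.png");b=cv2.imread("pics/side0.png")
def big(m,x,y,r):
    k=np.zeros_like(m);k[y-r:y+r,x-r:x+r]=m[y-r:y+r,x-r:x+r]
    c,_=cv2.findContours(k,cv2.RETR_EXTERNAL,cv2.CHAIN_APPROX_NONE);return max(c,key=cv2.contourArea)
ha=cv2.cvtColor(a,cv2.COLOR_BGR2HSV);hb=cv2.cvtColor(b,cv2.COLOR_BGR2HSV)
# ring white
wt=cv2.inRange(ha,(0,0,190),(180,60,255));wb=cv2.inRange(hb,(0,0,190),(180,60,255))
for n,m,x,y in(("top",wt,151,173),("side",wb,233,175)):
    c=big(m,x,y,22);M=cv2.moments(c);print("ring",n,M['m00'],M['m10']/M['m00'],M['m01']/M['m00'],cv2.boundingRect(c),cv2.minAreaRect(c))
    u,v=M['m10']/M['m00'],M['m01']/M['m00'];print(onz(n,u,v,.0125),onz(n,u,v,.021))
# lens: not-brown (low sat) inside pad
for n,h,x,y in(("top",ha,337,201),("side",hb,292,243)):
    m=cv2.inRange(h,(0,0,60),(180,95,255));c=big(m,x,y,11);M=cv2.moments(c);u,v=M['m10']/M['m00'],M['m01']/M['m00']
    print("lens",n,M['m00'],u,v,cv2.boundingRect(c),onz(n,u,v,.012),onz(n,u,v,.016))
# board
for n,h,x,y in(("top",ha,237,182),("side",hb,261,198)):
    m=cv2.inRange(h,(15,50,170),(40,200,255));c=big(m,x,y,34);hu=cv2.convexHull(c);q=cv2.approxPolyDP(hu,4,True).reshape(-1,2)
    print("board",n,q.tolist(),cv2.minAreaRect(c));print([np.round(onz(n,u,v,.012)[:2],4).tolist() for u,v in q])
E
```

```text
side [-0.10939211 -1.25351194  0.72607858]
top [ 0.35823508 -0.10837796  1.21533235]
ring top 407.0 150.27518427518427 171.26371826371826 (136, 159, 30, 26) ((150.56552124023438, 171.49127197265625), (21.740930557250977, 31.653207778930664), 82.40535736083984)
[0.60179553 0.16432168 0.0125    ] [0.60007438 0.1623946  0.021     ]
ring side 419.0 226.58552108194112 181.35640413683373 (211, 165, 44, 32) ((232.5, 180.5), (31.0, 43.0), 90.0)
[0.55544602 0.12751538 0.0125    ] [0.54752661 0.11106487 0.021     ]
lens top 142.0 336.46478873239437 201.53169014084506 (330, 195, 14, 14) [ 0.53128892 -0.34843707  0.012     ] [ 0.53071368 -0.34763909  0.016     ]
lens side 102.5 291.37235772357724 242.68455284552843 (285, 238, 14, 11) [ 0.53039962 -0.34814378  0.012     ] [ 0.52681574 -0.35321532  0.016     ]
board top [[226, 152], [262, 165], [270, 179], [270, 188], [246, 213], [203, 194]] ((239.83291625976562, 184.3470001220703), (56.5311393737793, 55.13893127441406), 28.442928314208984)
[[0.6621, -0.0418], [0.6279, -0.1425], [0.5891, -0.1654], [0.564, -0.1658], [0.4933, -0.1019], [0.5425, 0.017]]
board side [[227, 164], [266, 164], [293, 182], [294, 231], [236, 229], [227, 219]] ((260.4999694824219, 197.49996948242188), (66.99998474121094, 66.99998474121094), 90.0)
[[0.6334, 0.28], [0.7732, 0.1991], [0.771, -0.0025], [0.5741, -0.2977], [0.4254, -0.1983], [0.4291, -0.1289]]
```

```bash
python3 - <<'E'
from h import *
a=cv2.imread("pics/top0.png");b=cv2.imread("pics/side0.png")
ha=cv2.cvtColor(a,cv2.COLOR_BGR2HSV);hb=cv2.cvtColor(b,cv2.COLOR_BGR2HSV)
for n,h,pts in(("t",ha,[(151,160),(140,173),(158,178),(165,160),(230,160),(252,170),(262,150),(215,150),(250,184),(237,176)]),("s",hb,[(233,171),(233,179),(248,174),(225,182),(245,205),(290,205),(280,215),(232,210),(300,215)])):
    print(n,[(p,h[p[1],p[0]].tolist()) for p in pts])
S=8
out=[]
for n,i,x,y,lo,hi,r in(("top",a,151,173,(0,0,185),(180,45,255),20),("side",b,233,175,(0,0,185),(180,45,255),20),("top",a,237,182,(18,85,215),(32,160,255),36),("side",b,261,205,(15,60,225),(32,160,255),34)):
    cr=cv2.resize(i[y-r:y+r,x-r:x+r],None,fx=S,fy=S,interpolation=cv2.INTER_CUBIC);h=cv2.cvtColor(cr,cv2.COLOR_BGR2HSV)
    m=cv2.inRange(h,lo,hi);c,_=cv2.findContours(m,cv2.RETR_EXTERNAL,cv2.CHAIN_APPROX_NONE);c=max(c,key=cv2.contourArea)
    cv2.drawContours(cr,[c],-1,(255,0,0),1);cv2.polylines(cr,[cv2.convexHull(c)],True,(0,0,255),1)
    out.append(cv2.resize(cr,(390,290) if 0 else (300,300)))
cv2.imwrite("pics/seg.png",np.vstack([np.hstack(out[:2]),np.hstack(out[2:])]))
E
```

```text
t [((151, 160), [16, 77, 221]), ((140, 173), [19, 34, 238]), ((158, 178), [30, 6, 227]), ((165, 160), [17, 44, 220]), ((230, 160), [22, 112, 249]), ((252, 170), [24, 105, 252]), ((262, 150), [16, 73, 154]), ((215, 150), [17, 82, 155]), ((250, 184), [20, 53, 206]), ((237, 176), [18, 24, 243])]
s [((233, 171), [24, 5, 252]), ((233, 179), [22, 15, 187]), ((248, 174), [16, 72, 188]), ((225, 182), [15, 110, 223]), ((245, 205), [29, 43, 255]), ((290, 205), [16, 63, 173]), ((280, 215), [17, 58, 203]), ((232, 210), [17, 57, 201]), ((300, 215), [16, 67, 197])]
```

View pics/seg.png

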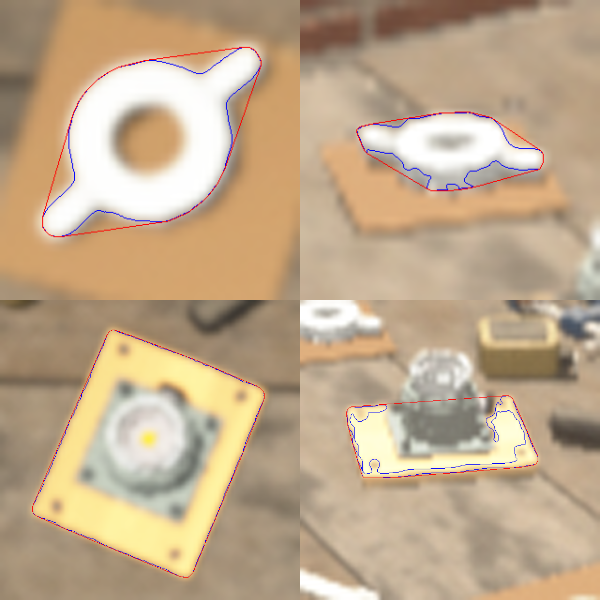

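```bash
python3 - <<'E'
from h import *
a=cv2.imread("pics/top0.png");b=cv2.imread("pics/side0.png")
S=8
def crop(i,x,y,r): return cv2.cvtColor(cv2.resize(i[y-r:y+r,x-r:x+r],None,fx=S,fy=S,interpolation=cv2.INTER_CUBIC),cv2.COLOR_BGR2HSV)
def bk(p,x,y,r): return (np.array(p,float).reshape(-1,2)+.5)/S-.5+[x-r,y-r]
def cs(m,mode=cv2.RETR_EXTERNAL): return sorted(cv2.findContours(m,mode,cv2.CHAIN_APPROX_NONE)[0],key=cv2.contourArea)[::-1]
# ring
for n,i,x,y in(("top",a,151,173),("side",b,233,175)):
    c=cs(cv2.inRange(crop(i,x,y,20),(0,0,185),(180,45,255)),cv2.RETR_LIST)
    for k in c[:2]:
        p=bk(k,x,y,20);e=cv2.fitEllipse(p.astype(np.float32));M=cv2.moments(p.astype(np.float32));u=[M['m10']/M['m00'],M['m01']/M['m00']]
        print("ring",n,len(k),np.round(e,2) if 0 else e,u,onz(n,*u,.0125),onz(n,*u,.021))
    p=bk(cv2.convexHull(c[0]),x,y,20);o=p.mean(0);d=np.linalg.norm(p[:,None]-p[None],axis=2);ij=np.unravel_index(d.argmax(),d.shape)
    q=[onz(n,*p[k],.0125) for k in ij];print("ears",p[list(ij)].tolist(),q,np.linalg.norm(q[0]-q[1]),np.degrees(np.arctan2(*(q[0]-q[1])[1::-1])))
# board top
x,y,r=237,182,36
c=cs(cv2.inRange(crop(a,x,y,r),(18,85,215),(32,160,255)))[0]
p=bk(cv2.convexHull(c),x,y,r)
w=np.array([onz("top",*k,.012)[:2] for k in p]);rc=cv2.minAreaRect(w.astype(np.float32));print("board",rc)
q=cv2.boxPoints(rc);print(q)
# side: board corners by eye-fit of hull
x,y,r=261,205,34
c=cs(cv2.inRange(crop(b,x,y,r),(15,60,225),(32,160,255)))[0];p=bk(cv2.convexHull(c),x,y,r)
w=np.array([onz("side",*k,.012)[:2] for k in p]);rc=cv2.minAreaRect(w.astype(np.float32));print("board side",rc)
P=[rc[0][0],rc[0][1],.074];print(proj("top",P),proj("side",P))
E
python3 - <<'E'
import cv2,sys
sys.path.insert(0,'.')
a=cv2.imread("pics/top0.png");b=cv2.imread("pics/side0.png")
import numpy as np
o=[cv2.resize(i[y-12:y+12,x-12:x+12],None,fx=16,fy=16,interpolation=cv2.INTER_CUBIC) for i,x,y in((a,235,178),(b,259,184))]
cv2.imwrite("pics/neck.png",np.hstack(o))
E
```

```text
ring top 665 ((150.49227905273438, 171.3324432373047), (19.59303092956543, 31.177425384521484), 49.696510314941406) [150.48669636744756, 171.3532124855358] [0.60156053 0.16372694 0.0125    ] [0.59984104 0.16180407 0.021     ]
ring top 216 ((150.4364471435547, 171.12054443359375), (9.382123947143555, 9.818302154541016), 76.22305297851562) [150.43884015594543, 171.10956338892498] [0.60223962 0.16389897 0.0125    ] [0.60051533 0.16197488 0.021     ]
ears [[164.5625, 159.3125], [136.5625, 183.3125]] [array([0.63650135, 0.12699585, 0.0125    ]), array([0.56717949, 0.19972003, 0.0125    ])] 0.10047052672406051 -46.37209561114202
ring side 497 ((232.39645385742188, 174.33384704589844), (9.621350288391113, 21.97577667236328), 95.3974380493164) [232.33845976476172, 174.10368039194196] [0.60516003 0.17662293 0.0125    ] [0.59664843 0.15958746 0.021     ]
ring side 172 ((251.17979431152344, 189.61746215820312), (2.9812676906585693, 9.545045852661133), 8.40543270111084) [251.1889263902282, 189.438906300225] [0.60208728 0.01996365 0.0125    ] [0.59361228 0.00479428 0.021     ]
ears [[244.9375, 176.1875], [220.0625, 171.8125]] [array([0.63853395, 0.13440345, 0.0125    ]), array([0.57308345, 0.22093195, 0.0125    ])] 0.10849400580438953 -52.8959979533861
board ((0.5784749388694763, -0.07334169000387192), (0.11410089582204819, 0.13774797320365906), 69.02178192138672)
[[ 0.49374136 -0.10195286]
 [ 0.6223589  -0.15126842]
 [ 0.6632085  -0.04473052]
 [ 0.53459096  0.00458504]]
board side ((0.5777501463890076, -0.07287690043449402), (0.12311378866434097, 0.13857021927833557), 69.05912780761719)
[235.70371157 177.89111621] [258.22086279 185.161542  ]
```

View pics/neck.png

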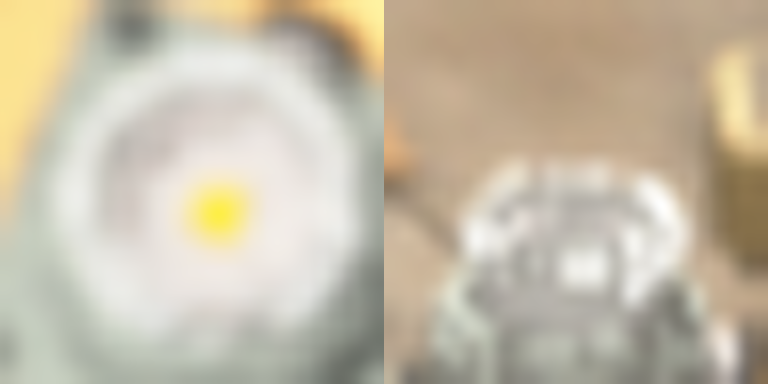

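Estimates so far: lens at (0.531, −0.348), lamp axis at (0.578, −0.073) and ring at (0.6005, 0.162) with its ears along −46°. Next I'll check heights by triangulation and start moving.

```bash
python3 - <<'E'
from h import *
print(tri((164.56,159.31),(244.94,176.19)),tri((136.56,183.31),(220.06,171.81)))
print("lens mid",tri((336.46,201.53),(291.37,242.68)))
print("neck",tri((235.4,177.8),(258.7,184.9)))
print("ring hole",tri((150.44,171.11),(232.5,173.0)))
E
```

```text
(array([0.63498852, 0.12647111, 0.01650779]), np.float64(0.001276972231509403)) (array([0.56385102, 0.19743635, 0.02368246]), np.float64(0.0030067021900886458))
lens mid (array([ 0.53088533, -0.34820236,  0.01200266]), np.float64(0.0009055786328899654))
neck (array([ 0.57876983, -0.07249783,  0.07440468]), np.float64(0.0019096511701353473))
ring hole (array([0.59916654, 0.16144377, 0.02450848]), np.float64(0.0013725972977830655))
```

Call:
{"method": "step_arm", "body": {
  "plan": "8.76 3.48 1.61 0 0 0 0;8.76 3.48 1.61 0 0 0 0;8.76 3.48 1.61 0 0 0 0;8.76 3.48 1.61 0 0 0 0;8.76 3.48 1.61 0 0 0 0;8.76 3.48 1.61 0 0 0 0;8.76 3.48 1.61 0 0 0 0;8.76 3.48 1.61 0 0 0 0;8.76 3.48 1.61 0 0 0 0;8.76 2.6 2.94 0 0 0 0;8.76 2.6 2.94 0 0 0 0;8.76 2.6 2.94 0 0 0 0"
}}

```text
clock: 1.1
tool_pos: [0.5004, 0.3117, 0.2045]
orientation: [180.0, 0.0, -16.4]
force: [1.0, 0.6, -0.5]
opening: 0.0875
```

Call:
{"method": "step_arm", "body": {
  "plan": "8.76 2.6 2.94 0 0 0 0;8.76 2.6 2.94 0 0 0 0;8.76 2.6 2.94 0 0 0 0;8.76 2.6 2.94 0 0 0 0;8.76 2.6 2.94 0 0 0 0;8.76 2.6 2.94 0 0 0 0;8.76 0.5 3.74 0 0 0 0;8.76 0.5 3.74 0 0 0 0;8.76 0.5 3.74 0 0 0 0;8.76 0.5 3.74 0 0 0 0;8.76 0.5 3.74 0 0 0 0;8.76 0.5 3.74 0 0 0 0"
}}

```text
clock: 2.1
tool_pos: [0.5645, -0.125, 0.2048]
orientation: [180.0, 0.0, -16.4]
force: [0.5, 0.5, 0.7]
opening: 0.0874
```

Call:
{"method": "step_arm", "body": {
  "plan": "8.76 0.5 3.74 0.5 0 0 0;8.76 0.5 3.74 1 0 0 0;8.76 0.5 3.74 1.5 0 0 0;8.76 0.5 3.74 2 0 0 0;8.76 0.5 3.74 2 0 0 0;8.76 0.5 3.74 2 0 0 0;8.76 0 0 0 0 0 0;8.76 0 0 0 0 0 0"
}}

```text
clock: 2.77
tool_pos: [0.5292, -0.3459, 0.1141]
orientation: [-180.0, 0.2, -16.6]
force: [1.3, 0.4, 0.6]
opening: 0.0875
```

```bash
cat > st.py <<'E'
from h import *
import sys
o=telemetry.get_obs()
for k in("clock","tool_pos","orientation","force","moment","joint_pos","opening"): print(k,np.round(o[k],4))
p=o["tool_pos"];y=np.radians(o["orientation"][2])
T={"lens":(.531,-.3482),"lamp":(.5782,-.0733),"ring":(.6003,.1620)}
for k,(a,b) in T.items():
    X,Y=a-p[0],b-p[1];print(k,"tool dx,dy cm",round(100*(np.cos(y)*X+np.sin(y)*Y),2),round(100*(np.sin(y)*X-np.cos(y)*Y),2))
E
python3 st.py
```

```text
clock 2.7667
tool_pos [ 0.5292 -0.3459  0.1141]
orientation [-179.992     0.2458  -16.5864]
force [1.2515 0.3809 0.6036]
moment [ 0.0248 -0.0533  0.0094]
joint_pos [-1.55167e+01  2.06845e+01 -1.16448e+01 -1.49000e-02 -5.79162e+01
  8.89382e+01]
opening 0.0875
lens tool dx,dy cm 0.23 0.17
lamp tool dx,dy cm -3.09 -27.52
ring tool dx,dy cm -7.69 -50.71
```

Call:
{"method": "step_arm", "body": {
  "plan": "6 0.23 0.17 3 0 0 0;5.5 0 0 3 0 0 0;5.5 0 0 2 0 0 0;5 0 0 1.2 0 0 0;5 0 0 0.8 0 0 0;5 0 0 0.26 0 0 0;5 0 0 0 0 0 0;5 0 0 0 0 0 0"
}}

```text
clock: 3.43
tool_pos: [0.5341, -0.3467, 0.0152]
orientation: [180.0, -0.1, -16.3]
force: [0.6, -0.6, 0.0]
opening: 0.0503
```

```bash
python3 st.py; python3 - <<'E'
from h import *
a=snapshot("side");x,y,r=292,235,30
cv2.imwrite("pics/s1.png",cv2.resize(a[y-r:y+r,x-r:x+r],None,fx=9,fy=9,interpolation=cv2.INTER_CUBIC))
E
```

```text
clock 3.4333
tool_pos [ 0.5341 -0.3467  0.0152]
orientation [ 1.799848e+02 -1.092000e-01 -1.633560e+01]
force [ 0.6295 -0.5917  0.0046]
moment [-0.0266  0.0038 -0.0072]
joint_pos [-1.54508e+01  2.68485e+01 -1.69448e+01  2.34000e-02 -4.60978e+01
  8.90989e+01]
opening 0.0503
lens tool dx,dy cm -0.26 0.23
lamp tool dx,dy cm -3.46 -27.48
ring tool dx,dy cm -7.96 -50.68
```

View pics/s1.png

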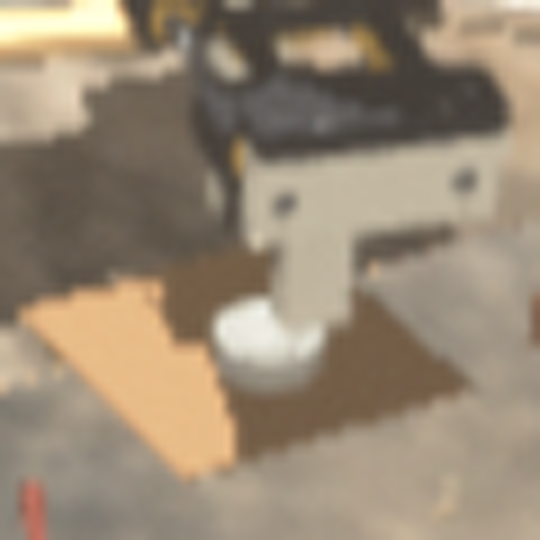

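Call:
{"method": "step_arm", "body": {
  "plan": "5 0 0 0 0 0 0"
}}

```text
clock: 3.57
tool_pos: [0.5339, -0.3468, 0.0153]
orientation: [180.0, -0.1, -16.4]
force: [-0.8, -0.7, 0.9]
opening: 0.0498
```

Call:
{"method": "step_arm", "body": {
  "plan": "5 0 0 0 0 0 0"
}}

```text
clock: 3.65
tool_pos: [0.5336, -0.3468, 0.0149]
orientation: [180.0, -0.1, -16.4]
force: [-0.6, 0.4, -0.9]
opening: 0.0499
```

```bash
python3 st.py
```

```text
clock 3.65
tool_pos [ 0.5336 -0.3468  0.0149]
orientation [ 1.799981e+02 -9.420000e-02 -1.637310e+01]
force [-0.6433  0.4065 -0.8894]
moment [-0.0284 -0.0526  0.0054]
joint_pos [-1.54792e+01  2.68513e+01 -1.69797e+01  4.70000e-03 -4.60749e+01
  8.91028e+01]
opening 0.0499
lens tool dx,dy cm -0.21 0.21
lamp tool dx,dy cm -3.43 -27.5
ring tool dx,dy cm -7.95 -50.7
```

Call:
{"method": "step_arm", "body": {
  "plan": "5 -0.22 0.22 0.35 0 0 0;5 0 0 0 0 0 0;5 0 0 0 0 0 0;3 0 0 0 0 0 0;3 0 0 0 0 0 0;3 0 0 0 0 0 0;3 0 0 0 0 0 0;3 0 0 0 0 0 0"
}}

```text
clock: 4.32
tool_pos: [0.5303, -0.3481, 0.0104]
orientation: [180.0, 0.0, -16.4]
force: [0.7, 1.2, -0.6]
opening: 0.0306
```

```bash
python3 st.py
```

```text
clock 4.3167
tool_pos [ 0.5303 -0.3481  0.0104]
orientation [ 1.799989e+02  9.000000e-04 -1.637120e+01]
force [ 0.664   1.1743 -0.6326]
moment [ 0.0014 -0.004   0.0291]
joint_pos [-1.56812e+01  2.70609e+01 -1.73777e+01  1.60000e-03 -4.55623e+01
  8.93089e+01]
opening 0.0306
lens tool dx,dy cm 0.07 -0.01
lamp tool dx,dy cm -3.15 -27.72
ring tool dx,dy cm -7.67 -50.91
```

```bash
cat > look.py <<'E'
from h import *
import sys
tag=sys.argv[1];v=[list(map(int,s.split(","))) for s in sys.argv[2:]]
o=[]
for n,(x,y,r) in zip(("side","top"),v):
    a=snapshot(n);cv2.imwrite(f"pics/{n}_{tag}.png",a);o.append(cv2.resize(a[y-r:y+r,x-r:x+r],(390,390),interpolation=cv2.INTER_CUBIC))
cv2.imwrite(f"pics/v_{tag}.png",np.hstack(o))
E
python3 look.py a 292,238,25 337,200,35
```

```text
(no output)
```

View pics/v_a.png

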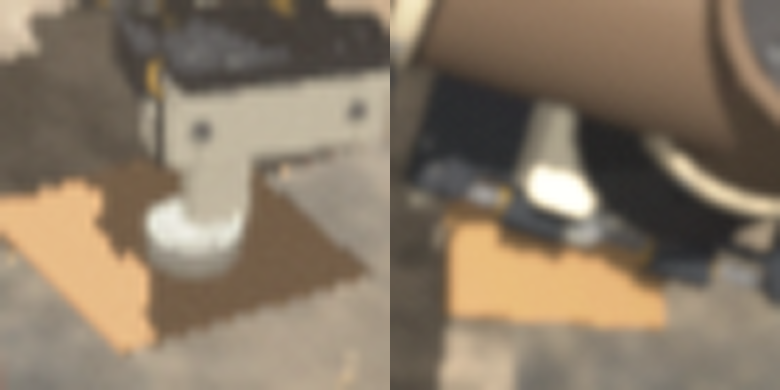

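```bash
python3 - <<'E'
from h import *
o=telemetry.get_obs();p=o["tool_pos"];y=np.radians(o["orientation"][2]);ty=np.array([np.sin(y),-np.cos(y),0])
for s in(-.0153,0,.0153,.035): 
  for n,(x,yy,r) in(("side",(292,238,25)),):
    q=proj(n,p+s*ty);print(n,s,q,(q-[x-r,yy-r])*390/2/r)
b=cv2.imread("pics/side_a.png");h=cv2.cvtColor(b,cv2.COLOR_BGR2HSV)
q=proj("side",[.531,-.3482,.010]);print(q,(q-[267,213])*7.8)
E
```

```text
side -0.0153 [289.76800736 240.38705673] [177.59045738 213.61904253]
side 0 [291.33376277 243.13455249] [189.80334958 235.04950943]
side 0.0153 [292.93196798 245.93898926] [202.26935027 256.92411626]
side 0.035 [295.03922745 249.63668458] [218.70597413 285.76613975]
[291.52993958 243.21371258] [191.33352874 235.66695815]
```

```bash
python3 - <<'E'
from h import *
p=np.array([.19015,.64711,.20413]);y=np.radians(-16.38);ty=np.array([np.sin(y),-np.cos(y),0])
for s in(-.044,0,.044):
    print(s,proj("side",p+s*ty),proj("side",p+s*ty+[0,0,.02]))
b=cv2.imread("pics/side0.png")
cv2.imwrite("pics/g0.png",cv2.resize(b[70:120,60:110],None,fx=12,fy=12,interpolation=cv2.INTER_CUBIC))
E
```

```text
-0.044 [ 91.35375748 109.44811655] [ 90.58285883 104.81709671]
0 [ 90.39767427 112.30540324] [ 89.60607055 107.59088696]
0.044 [ 89.40084631 115.28445694] [ 88.58745304 110.48345988]
```

View pics/g0.png

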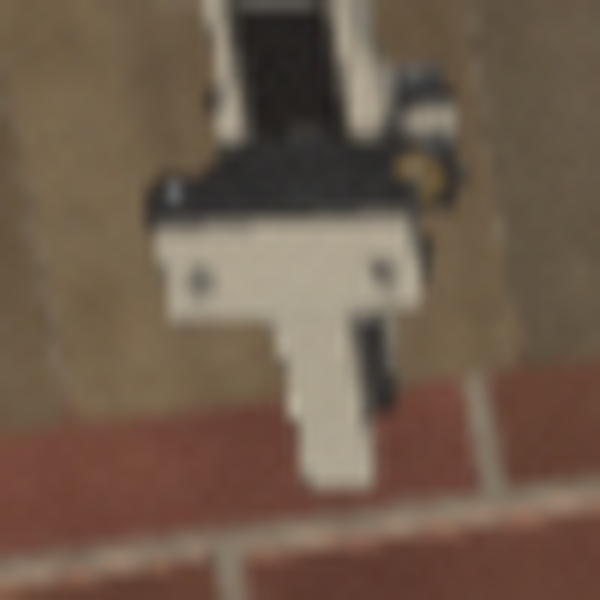

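```bash
python3 - <<'E'
from h import *
a=cv2.imread("pics/top_a.png");x,y,r=337,195,30
im=cv2.resize(a[y-r:y+r,x-r:x+r],None,fx=12,fy=12,interpolation=cv2.INTER_CUBIC)
p=telemetry.get_obs()["tool_pos"];yw=np.radians(-16.37);ty=np.array([np.sin(yw),-np.cos(yw),0])
for s in(-.0153,.0153):
  for dz,c in((0,(0,0,255)),(.02,(0,255,0))):
    q=(proj("top",p+s*ty+[0,0,dz])-[x-r,y-r]+.5)*12;cv2.circle(im,tuple(int(k) for k in q),4,c,-1)
q=(proj("top",[.531,-.3482,.016])-[x-r,y-r]+.5)*12;cv2.circle(im,tuple(int(k) for k in q),4,(255,0,0),-1)
im=im[:600];cv2.imwrite("pics/ta.png",im)
E
```

```text
(no output)
```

View pics/ta.png

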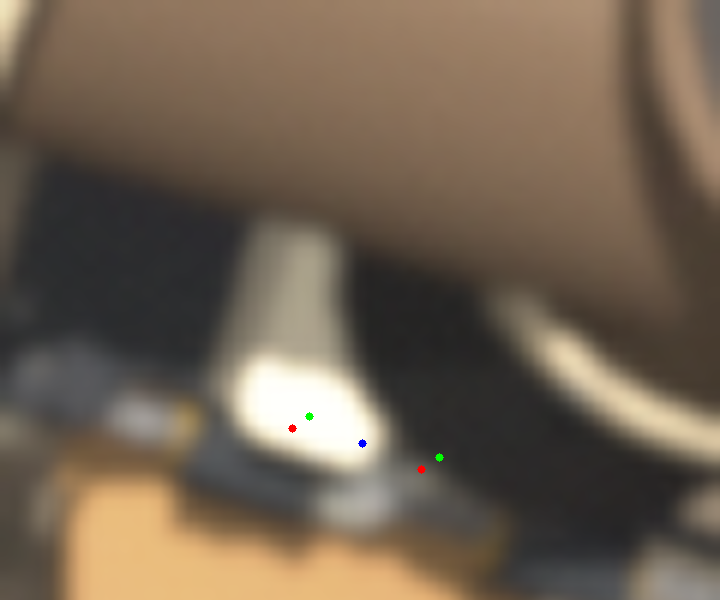

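The fingertips appear about 20–26 mm higher in the side view than the reported TCP, at roughly (215,220) in the crop instead of about (215,275). The jaws therefore closed above the lens. I'll open them and lower carefully, probing for contact.

Call:
{"method": "step_arm", "body": {
  "plan": "6.5 0 0 0 0 0 0;6.5 0 0 0 0 0 0;6.5 0 0 0 0 0 0;6.5 0 0 0.4 0 0 0;6.5 0 0 0.4 0 0 0;6.5 0 0 0.2 0 0 0;6.5 0 0 0 0 0 0;6.5 0 0 0 0 0 0"
}}

```text
clock: 5.08
tool_pos: [0.5301, -0.3481, 0.0]
orientation: [180.0, 0.0, -16.4]
force: [0.6, -0.2, -0.5]
opening: 0.0648
```

```bash
python3 st.py; python3 look.py b 292,238,25 337,200,35
```

```text
clock 5.0833
tool_pos [ 0.5301 -0.3481  0.    ]
orientation [ 1.799985e+02  3.860000e-02 -1.637890e+01]
force [ 0.6001 -0.1701 -0.5402]
moment [-0.086  -0.0481 -0.0105]
joint_pos [-1.56864e+01  2.77971e+01 -1.78341e+01  1.50000e-03 -4.44074e+01
  8.93064e+01]
opening 0.0648
lens tool dx,dy cm 0.09 -0.02
lamp tool dx,dy cm -3.13 -27.72
ring tool dx,dy cm -7.65 -50.92
```

View pics/v_b.png

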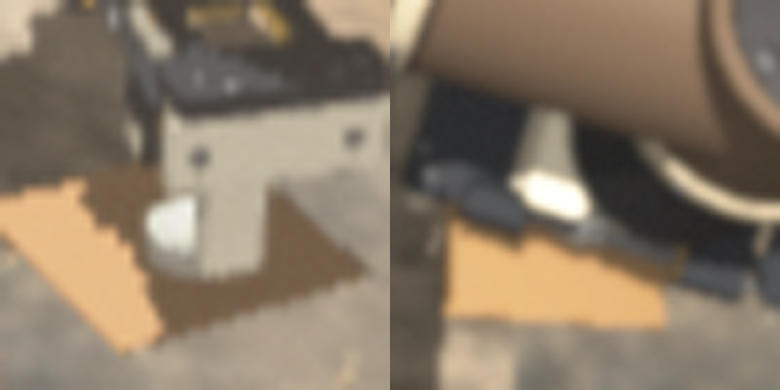

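Call:
{"method": "step_arm", "body": {
  "plan": "6.5 0 0 0.3 0 0 0;6.5 0 0 0.2 0 0 0;6.5 0 0 0 0 0 0"
}}

```text
clock: 5.43
tool_pos: [0.53, -0.348, -0.0051]
orientation: [-180.0, 0.0, -16.4]
force: [0.7, -0.2, -0.4]
opening: 0.0651
```

Call:
{"method": "step_arm", "body": {
  "plan": "6.5 0 0 0.2 0 0 0;6.5 0 0 0.2 0 0 0;6.5 0 0 0 0 0 0"
}}

```text
clock: 5.68
tool_pos: [0.5301, -0.348, -0.0091]
orientation: [-180.0, 0.0, -16.4]
force: [0.3, 0.6, 0.3]
opening: 0.0655
```

Call:
{"method": "step_arm", "body": {
  "plan": "6.5 0 0 0.2 0 0 0;6.5 0 0 0 0 0 0"
}}

```text
clock: 5.85
tool_pos: [0.5302, -0.3481, -0.0109]
orientation: [-180.0, 0.0, -16.4]
force: [0.1, -0.5, -0.4]
opening: 0.0649
```

```bash
python3 st.py; python3 look.py c 292,238,25 337,200,35
```

```text
clock 5.85
tool_pos [ 0.5302 -0.3481 -0.0109]
orientation [-1.799971e+02  1.870000e-02 -1.637770e+01]
force [ 0.1146 -0.451  -0.3701]
moment [-0.0439  0.037  -0.0149]
joint_pos [-1.56829e+01  2.85855e+01 -1.83019e+01 -4.60000e-03 -4.31312e+01
  8.93086e+01]
opening 0.0649
lens tool dx,dy cm 0.08 -0.01
lamp tool dx,dy cm -3.14 -27.71
ring tool dx,dy cm -7.66 -50.91
```

View pics/v_c.png

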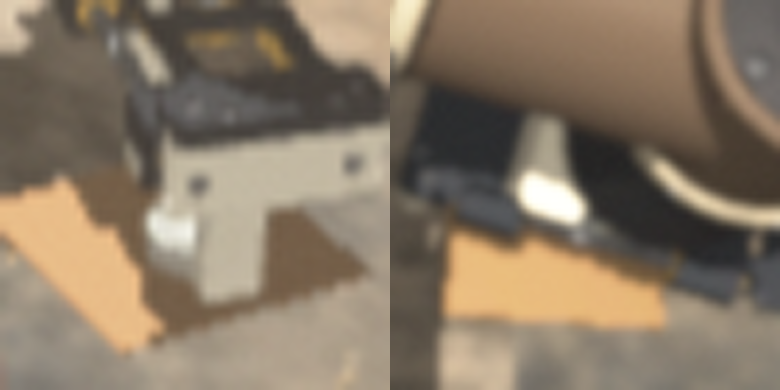

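```bash
python3 - <<'E'
from h import *
p=telemetry.get_obs()["tool_pos"];yw=np.radians(-16.37);ty=np.array([np.sin(yw),-np.cos(yw),0])
for s in(.0325,.0425,.0535):
  for z in(-.011,0,.005,.01,.015,.02):
    q=p+s*ty;q[2]=z;print(s,z,np.round(proj("side",q),1))
E
```

```text
0.0325 -0.011 [294.5 255.4]
0.0325 0 [294.6 252.2]
0.0325 0.005 [294.7 250.8]
0.0325 0.01 [294.7 249.3]
0.0325 0.015 [294.8 247.8]
0.0325 0.02 [294.9 246.4]
0.0425 -0.011 [295.5 257.3]
0.0425 0 [295.7 254.1]
0.0425 0.005 [295.8 252.7]
0.0425 0.01 [295.8 251.2]
0.0425 0.015 [295.9 249.7]
0.0425 0.02 [296.  248.3]
0.0535 -0.011 [296.8 259.5]
0.0535 0 [296.9 256.3]
0.0535 0.005 [297.  254.8]
0.0535 0.01 [297.  253.3]
0.0535 0.015 [297.1 251.9]
0.0535 0.02 [297.2 250.4]
```

Call:
{"method": "step_arm", "body": {
  "plan": "6.5 0 0 0.2 0 0 0;6.5 0 0 0 0 0 0"
}}

```text
clock: 6.12
tool_pos: [0.5302, -0.3481, -0.0128]
orientation: [-180.0, 0.0, -16.4]
force: [-0.1, 0.6, -0.7]
opening: 0.0649
```

Call:
{"method": "step_arm", "body": {
  "plan": "6.5 0 0 0.15 0 0 0;6.5 0 0 0 0 0 0"
}}

```text
clock: 6.28
tool_pos: [0.5302, -0.348, -0.0143]
orientation: [-180.0, 0.0, -16.4]
force: [-0.1, 0.4, 0.4]
opening: 0.0648
```

Call:
{"method": "step_arm", "body": {
  "plan": "6.5 0 0 0.15 0 0 0;6.5 0 0 0 0 0 0"
}}

```text
clock: 6.45
tool_pos: [0.5302, -0.3481, -0.0159]
orientation: [-180.0, 0.0, -16.4]
force: [-0.2, -0.0, 0.4]
opening: 0.065
```

Call:
{"method": "step_arm", "body": {
  "plan": "6.5 0 0 0.15 0 0 0;6.5 0 0 0 0 0 0"
}}

```text
clock: 6.62
tool_pos: [0.5304, -0.3482, -0.0171]
orientation: [180.0, -0.0, -16.4]
force: [-0.6, -0.0, 0.4]
opening: 0.0652
```

Call:
{"method": "step_arm", "body": {
  "plan": "6.5 0 0 0.12 0 0 0;6.5 0 0 0 0 0 0"
}}

```text
clock: 6.78
tool_pos: [0.5304, -0.3482, -0.0172]
orientation: [180.0, -0.0, -16.4]
force: [-3.1, 1.4, 10.2]
opening: 0.0653
```

Call:
{"method": "step_arm", "body": {
  "plan": "6.5 0 0 0.12 0 0 0;6.5 0 0 0 0 0 0"
}}

```text
clock: 6.95
tool_pos: [0.5305, -0.3482, -0.0172]
orientation: [180.0, -0.0, -16.3]
force: [-5.5, 5.5, 18.8]
opening: 0.0649
```

Call:
{"method": "step_arm", "body": {
  "plan": "5 0.08 0 -0.95 0 0 0;5 0 0 0 0 0 0;3 0 0 0 0 0 0;3 0 0 0 0 0 0;3 0 0 0 0 0 0;3 0 0 0 0 0 0"
}}

```text
clock: 7.45
tool_pos: [0.5308, -0.3483, -0.0106]
orientation: [-180.0, 0.1, -16.4]
force: [0.7, -0.5, -0.6]
opening: 0.0345
```

```bash
python3 st.py
```

```text
clock 7.45
tool_pos [ 0.5308 -0.3483 -0.0106]
orientation [-1.799985e+02  5.170000e-02 -1.638120e+01]
force [ 0.6808 -0.5185 -0.5548]
moment [-0.0763  0.043  -0.0187]
joint_pos [-1.56874e+01  2.86164e+01 -1.81776e+01 -3.10000e-03 -4.32577e+01
  8.93084e+01]
opening 0.0345
lens tool dx,dy cm 0.02 -0.01
lamp tool dx,dy cm -3.2 -27.72
ring tool dx,dy cm -7.72 -50.92
```

Call:
{"method": "step_arm", "body": {
  "plan": "3 0 0 0 0 0 0;3 0 0 0 0 0 0"
}}

```text
clock: 7.62
tool_pos: [0.5309, -0.3483, -0.0104]
orientation: [-180.0, 0.0, -16.4]
force: [0.1, 0.2, -1.0]
opening: 0.0347
```

```bash
python3 look.py d 292,238,25 337,200,35
```

```text
(no output)
```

View pics/v_d.png

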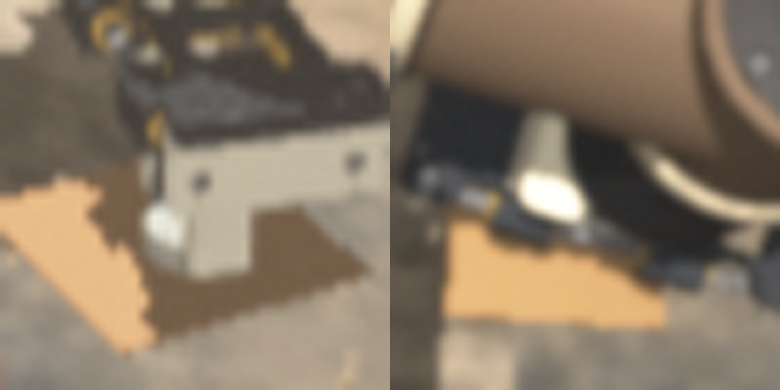

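Call:
{"method": "step_arm", "body": {
  "plan": "4.8 0 0 0 0 0 0;4.8 0 0 0 0 0 0;4.8 0 0 0 0 0 7;4.8 0 0 0 0 0 7;4.8 0 0 0 0 0 7;4.8 0 0 0 0 0 7;4.8 0 0 0 0 0 7;4.8 0 0 0 0 0 7;4.8 0 0 0 0 0 7;4.8 0 0 0 0 0 7;4.8 0 0 0 0 0 7;4.8 0 0 0 0 0 7"
}}

```text
clock: 8.72
tool_pos: [0.5312, -0.3484, -0.0099]
orientation: [-180.0, -0.0, -86.7]
force: [0.7, -0.5, 0.5]
opening: 0.048
```

Call:
{"method": "step_arm", "body": {
  "plan": "4.8 0 0 0 0 0 7;4.8 0 0 0 0 0 7;4.8 0 0 0 0 0 6;4.8 0 0 0 0 0 0;4.8 0 0 0 0 0 0"
}}

```text
clock: 9.13
tool_pos: [0.5311, -0.3484, -0.0099]
orientation: [-180.0, -0.0, -106.2]
force: [0.2, -0.4, 0.3]
opening: 0.048
```

```bash
python3 st.py
```

```text
clock 9.1333
tool_pos [ 0.5311 -0.3484 -0.0099]
orientation [-1.799934e+02 -7.000000e-04 -1.061833e+02]
force [ 0.1633 -0.4036  0.3382]
moment [ 0.1048 -0.0791  0.0381]
joint_pos [-1.56850e+01  2.85695e+01 -1.81559e+01  1.20000e-03 -4.32680e+01
 -4.99100e-01]
opening 0.048
lens tool dx,dy cm -0.01 0.02
lamp tool dx,dy cm -27.73 3.15
ring tool dx,dy cm -50.94 7.58
```

Call:
{"method": "step_arm", "body": {
  "plan": "2.5 0 0 0 0 0 0;2.5 0 0 0 0 0 0;2.5 0 0 0 0 0 0;2.5 0 0 0 0 0 0;2.5 0 0 0 0 0 0;2.5 0 0 -0.5 0 0 0;2.5 0 0 -2 0 0 0;2.5 0 0 -3 0 0 0;2.5 0 0 -3 0 0 0;2.5 0 0 -2 0 0 0;2.5 0 0 0 0 0 0"
}}

```text
clock: 10.05
tool_pos: [0.5339, -0.3497, 0.1008]
orientation: [-179.5, -0.1, -106.3]
force: [0.1, -0.3, 0.3]
opening: 0.0345
```

```bash
python3 st.py; python3 look.py e 292,220,35 337,200,35
```

```text
clock 10.05
tool_pos [ 0.5339 -0.3497  0.1008]
orientation [-1.795328e+02 -7.160000e-02 -1.063101e+02]
force [ 0.0545 -0.2596  0.2544]
moment [-0.0254 -0.2307  0.0076]
joint_pos [-15.6865  21.4838 -12.412    0.0929 -55.6379  -0.6754]
opening 0.0345
lens tool dx,dy cm -0.06 0.32
lamp tool dx,dy cm -27.77 3.51
ring tool dx,dy cm -50.98 8.0
```

View pics/v_e.png

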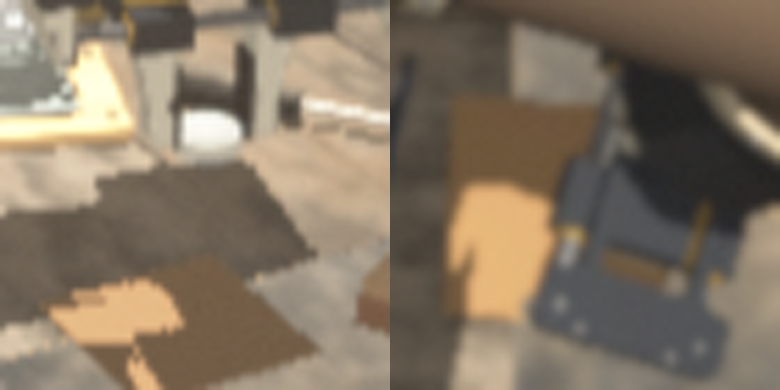

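Call:
{"method": "step_arm", "body": {
  "plan": "2.5 -1.5 0.4 0 0 0 0;2.5 -3.5 0.4 0 0 0 0;2.5 -3.9 0.4 0 0 0 0;2.5 -3.9 0.4 0 0 0 0;2.5 -3.9 0.4 0 0 0 0;2.5 -3.9 0.4 0 0 0 0;2.5 -3.5 0.4 0 0 0 0;2.5 -2.5 0.4 0 0 0 0;2.5 -1.1 0.3 0 0 0 0;2.5 0 0 0 0 0 0;2.5 0 0 0 0 0 0;2.5 0 0 0 0 0 0"
}}

```text
clock: 11.15
tool_pos: [0.575, -0.0734, 0.0944]
orientation: [179.9, -0.0, -106.4]
force: [0.1, 0.1, 0.0]
opening: 0.0345
```

```bash
python3 st.py; python3 look.py f 260,180,35 237,180,35
```

```text
clock 11.15
tool_pos [ 0.575  -0.0734  0.0944]
orientation [ 1.799304e+02 -3.360000e-02 -1.063950e+02]
force [0.0924 0.087  0.0406]
moment [ 0.0787 -0.0607  0.0267]
joint_pos [ 1.20413e+01  1.71871e+01 -1.99065e+01 -4.50000e-03 -5.29836e+01
 -2.84336e+01]
opening 0.0345
lens tool dx,dy cm 27.6 -3.54
lamp tool dx,dy cm -0.1 -0.3
ring tool dx,dy cm -23.3 4.22
```

View pics/v_f.png

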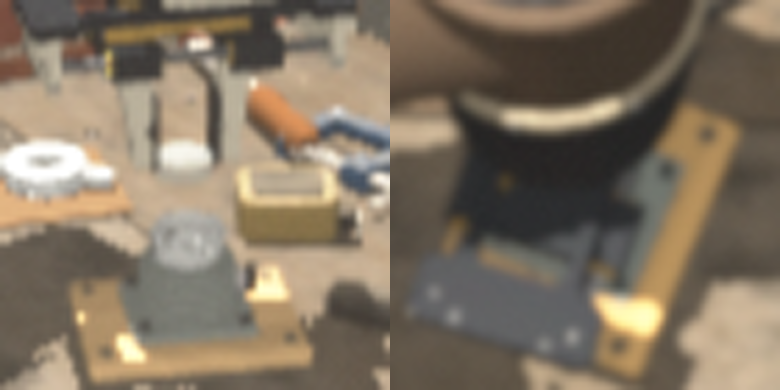

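Call:
{"method": "step_arm", "body": {
  "plan": "2.5 -0.1 -0.3 0 0 0 0;2.5 0 0 1 0 0 0;2.5 0 0 1.2 0 0 0;2.5 0 0 0.7 0 0 0;2.5 0 0 0 0 0 0;2.5 0 0 0 0 0 0;2.5 0 0 0 0 0 0"
}}

```text
clock: 11.83
tool_pos: [0.579, -0.0728, 0.0662]
orientation: [-180.0, -0.0, -106.4]
force: [0.8, -0.1, 0.3]
opening: 0.0342
```

```bash
python3 st.py; python3 look.py g 260,180,20 237,180,35
```

```text
clock 11.8333
tool_pos [ 0.579  -0.0728  0.0662]
orientation [-1.799889e+02 -7.700000e-03 -1.063737e+02]
force [ 0.8303 -0.1481  0.2748]
moment [ 0.0503 -0.1161  0.0152]
joint_pos [ 1.20351e+01  1.92617e+01 -2.12304e+01  1.59000e-02 -4.95018e+01
 -2.84192e+01]
opening 0.0342
lens tool dx,dy cm 27.78 -3.16
lamp tool dx,dy cm 0.07 0.06
ring tool dx,dy cm -23.12 4.57
```

View pics/v_g.png

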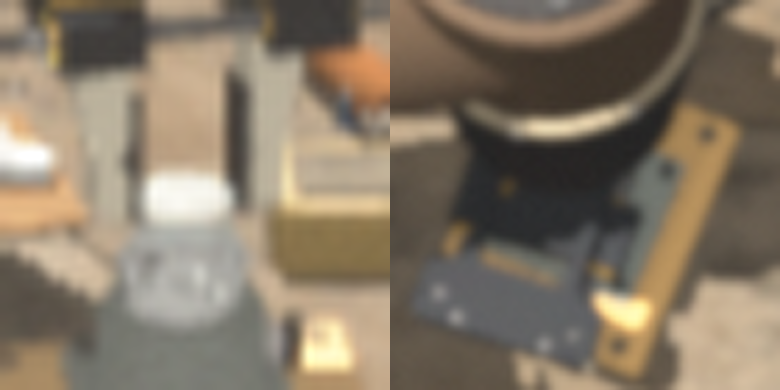

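Call:
{"method": "step_arm", "body": {
  "plan": "2.5 0.07 0.06 0 0 0 0;2.5 0 0 0.3 0 0 0;2.5 0 0 0.2 0 0 0;2.5 0 0 0.15 0 0 0;2.5 0 0 0 0 0 0"
}}

```text
clock: 12.35
tool_pos: [0.5779, -0.0733, 0.0594]
orientation: [180.0, -0.0, -106.4]
force: [-0.2, -0.3, 1.3]
opening: 0.034
```

Call:
{"method": "step_arm", "body": {
  "plan": "2.5 0 0 0.15 0 0 0;2.5 0 0 0 0 0 0"
}}

```text
clock: 12.52
tool_pos: [0.578, -0.0736, 0.0584]
orientation: [-180.0, -0.0, -106.4]
force: [-2.9, -2.0, 6.3]
opening: 0.0345
```

```bash
python3 st.py
```

```text
clock 12.5167
tool_pos [ 0.578  -0.0736  0.0584]
orientation [-1.799919e+02 -3.880000e-02 -1.063579e+02]
force [-2.8935 -2.0037  6.2905]
moment [-0.4849  0.6686  0.061 ]
joint_pos [ 11.994   19.7112 -21.807    0.0508 -48.4931 -28.3855]
opening 0.0345
lens tool dx,dy cm 27.67 -3.23
lamp tool dx,dy cm -0.03 -0.02
ring tool dx,dy cm -23.23 4.49
```

Call:
{"method": "step_arm", "body": {
  "plan": "2.5 0 0 -0.2 0 0 0;2.5 0.07 0.05 0 0 0 0;2.5 0 0 0 0 0 0;2.5 0 0 0.1 0 0 0;2.5 0 0 0.1 0 0 0;2.5 0 0 0 0 0 0"
}}

```text
clock: 13.02
tool_pos: [0.5772, -0.0737, 0.0577]
orientation: [180.0, -0.0, -106.4]
force: [-0.1, -2.1, 0.2]
opening: 0.034
```

```bash
python3 st.py
```

```text
clock 13.0167
tool_pos [ 0.5772 -0.0737  0.0577]
orientation [ 1.799884e+02 -1.240000e-02 -1.063747e+02]
force [-0.1278 -2.0825  0.235 ]
moment [-0.3687 -0.1544 -0.006 ]
joint_pos [ 1.19702e+01  1.97115e+01 -2.19072e+01  7.20000e-03 -4.83974e+01
 -2.83497e+01]
opening 0.034
lens tool dx,dy cm 27.64 -3.3
lamp tool dx,dy cm -0.07 -0.08
ring tool dx,dy cm -23.27 4.43
```

Call:
{"method": "step_arm", "body": {
  "plan": "2.5 0.04 -0.01 0 0 0 0;2.5 0 0 0.1 0 0 0;2.5 0 0 0.1 0 0 0;2.5 0 0 0 0 0 0"
}}

```text
clock: 13.35
tool_pos: [0.5771, -0.074, 0.0557]
orientation: [180.0, -0.0, -106.4]
force: [0.7, 0.3, 0.0]
opening: 0.034
```

```bash
python3 st.py
```

```text
clock 13.35
tool_pos [ 0.5771 -0.074   0.0557]
orientation [ 1.799707e+02 -2.600000e-03 -1.063798e+02]
force [0.6705 0.309  0.028 ]
moment [ 0.0652 -0.0481  0.0371]
joint_pos [ 1.19371e+01  1.98513e+01 -2.20170e+01 -1.56000e-02 -4.81587e+01
 -2.83065e+01]
opening 0.034
lens tool dx,dy cm 27.61 -3.31
lamp tool dx,dy cm -0.09 -0.09
ring tool dx,dy cm -23.29 4.43
```

Call:
{"method": "step_arm", "body": {
  "plan": "2.5 0 0 0.1 0 0 0;2.5 0 0 0.08 0 0 0;2.5 0 0 0 0 0 0"
}}

```text
clock: 13.6
tool_pos: [0.5772, -0.074, 0.054]
orientation: [180.0, -0.0, -106.4]
force: [0.3, -0.7, 0.9]
opening: 0.0343
```

Call:
{"method": "step_arm", "body": {
  "plan": "2.5 0 0 0.05 0 0 0;2.5 0 0 0 0 0 0"
}}

```text
clock: 13.77
tool_pos: [0.5773, -0.074, 0.0537]
orientation: [180.0, 0.0, -106.4]
force: [-1.3, 0.6, -0.5]
opening: 0.0346
```

Call:
{"method": "step_arm", "body": {
  "plan": "4 0 0 0 0 0 0;4.8 0 0 0 0 0 0;4.8 0 0 0 0 0 0;4.8 0 0 0 0 0 0;4.8 0 0 -0.5 0 0 0;4.8 0 0 -2 0 0 0;5 0 0 -4 0 0 0;5 0 0 -3 0 0 0;8 -3.5 0.5 0 0 0 0;8 -3.9 0.7 0 0 0 0;8 -3.9 0.7 0 0 0 0;8 -3.9 0.7 0 0 0 0"
}}

```text
clock: 14.77
tool_pos: [0.5953, 0.0805, 0.1498]
orientation: [-179.9, 0.1, -106.4]
force: [0.6, -0.1, 0.3]
opening: 0.0712
```

Call:
{"method": "step_arm", "body": {
  "plan": "8 -3.9 0.7 0 0 0 0;8 -2.9 0.7 0 0 0 0;8.76 0 0 0 0 0 0;8.76 0 0 0 0 0 0"
}}

```text
clock: 15.1
tool_pos: [0.6008, 0.1501, 0.1488]
orientation: [180.0, -0.0, -106.2]
force: [-0.5, -0.8, 0.2]
opening: 0.0861
```

```bash
python3 st.py; python3 look.py h 260,185,17 236,178,15
```

```text
clock 15.1
tool_pos [0.6008 0.1501 0.1488]
orientation [ 1.799980e+02 -5.000000e-03 -1.062141e+02]
force [-0.5441 -0.8174  0.2044]
moment [ 0.0046 -0.055  -0.0138]
joint_pos [ 3.20654e+01  1.76864e+01 -1.11541e+01  2.10000e-03 -6.11646e+01
 -4.82805e+01]
opening 0.0861
lens tool dx,dy cm 49.79 -7.21
lamp tool dx,dy cm 22.08 -4.06
ring tool dx,dy cm -1.13 0.38
```

View pics/v_h.png

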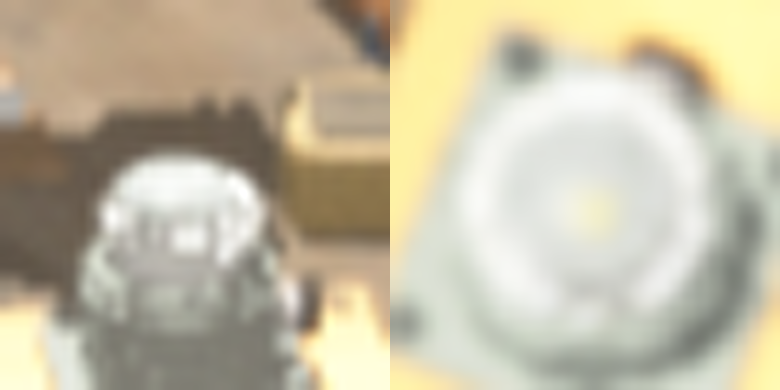

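Call:
{"method": "step_arm", "body": {
  "plan": "8.76 -1.06 0.44 0 0 0 0;8.76 0 0 2 0 0 -5;8.76 0 0 3.5 0 0 -5;8.76 0 0 3.5 0 0 0;8.76 0 0 2.5 0 0 0;8.76 0 0 1 0 0 0;8.76 0 0 0 0 0 0;8.76 0 0 0 0 0 0;8.76 0 0 0 0 0 0"
}}

```text
clock: 15.95
tool_pos: [0.6011, 0.1601, 0.0257]
orientation: [-179.9, 0.1, -96.4]
force: [0.1, 0.6, 0.6]
opening: 0.0875
```

```bash
sed -i 's/"lamp":(.5782,-.0733),"ring":(.6003,.1620)/"lamp":(.5773,-.0739),"ring":(.5995,.1615)/' st.py; python3 st.py; python3 look.py i 236,165,30 150,172,30
```

```text
clock 15.95
tool_pos [0.6011 0.1601 0.0257]
orientation [-1.798561e+02  8.060000e-02 -9.638050e+01]
force [0.0915 0.6408 0.5914]
moment [ 0.0696 -0.0992 -0.0155]
joint_pos [ 3.28868e+01  2.49803e+01 -1.84929e+01  3.96000e-02 -4.63644e+01
 -3.92947e+01]
opening 0.0875
lens tool dx,dy cm 51.29 1.32
lamp tool dx,dy cm 23.52 -0.23
ring tool dx,dy cm -0.12 0.18
```

View pics/v_i.png

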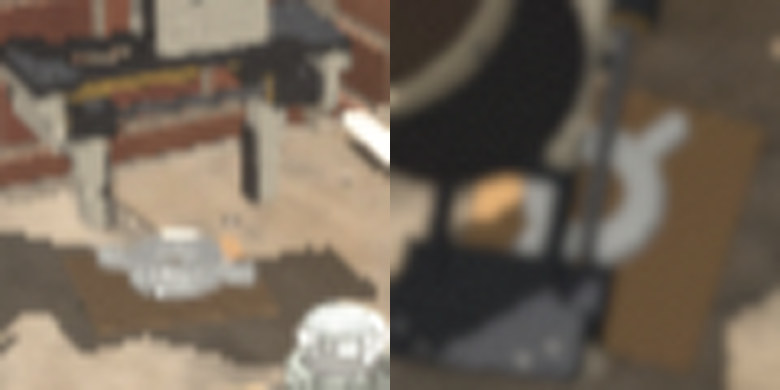

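Call:
{"method": "step_arm", "body": {
  "plan": "8.76 -0.12 0.18 1 0 0 0;8.76 0 0 1.2 0 0 0;8.76 0 0 0.9 0 0 0;8.76 0 0 0.4 0 0 0;8.76 0 0 0 0 0 0;8.76 0 0 0 0 0 0"
}}

```text
clock: 16.55
tool_pos: [0.5978, 0.1609, -0.012]
orientation: [179.9, -0.1, -96.4]
force: [-0.6, 1.1, 0.4]
opening: 0.0877
```

```bash
 python3 st.py
```

```text
clock 16.55
tool_pos [ 0.5978  0.1609 -0.012 ]
orientation [ 1.799438e+02 -5.470000e-02 -9.636470e+01]
force [-0.5576  1.1141  0.3965]
moment [ 0.1033 -0.0462  0.044 ]
joint_pos [ 3.31196e+01  2.75998e+01 -2.03735e+01  9.60000e-03 -4.21048e+01
 -3.94914e+01]
opening 0.0877
lens tool dx,dy cm 51.34 0.99
lamp tool dx,dy cm 23.56 -0.57
ring tool dx,dy cm -0.08 -0.17
```

Call:
{"method": "step_arm", "body": {
  "plan": "7 -0.08 -0.17 0 0 0 0;6.2 0 0 0 0 0 0;4 0 0 0 0 0 0;4 0 0 0 0 0 0;4 0 0 0 0 0 0;4 0 0 0 0 0 0;4 0 0 0 0 0 0"
}}

```text
clock: 17.13
tool_pos: [0.5999, 0.1618, -0.011]
orientation: [-180.0, 0.0, -96.4]
force: [-0.8, -0.8, 1.1]
opening: 0.0566
```

```bash
 python3 st.py
```

```text
clock 17.1333
tool_pos [ 0.5999  0.1618 -0.011 ]
orientation [-1.799837e+02  1.060000e-02 -9.637300e+01]
force [-0.8135 -0.7803  1.0856]
moment [0.0999 0.0776 0.0122]
joint_pos [ 3.30711e+01  2.76507e+01 -2.01062e+01  3.20000e-03 -4.22239e+01
 -3.94465e+01]
opening 0.0566
lens tool dx,dy cm 51.45 1.19
lamp tool dx,dy cm 23.67 -0.37
ring tool dx,dy cm 0.03 0.04
```

Call:
{"method": "step_arm", "body": {
  "plan": "6.8 0 0 0 0 0 0;6.8 0 0 0 0 0 0;6.8 0 0 0 0 0 -7;6.8 0 0 0 0 0 -7;6.8 0 0 0 0 0 -7;6.8 0 0 0 0 0 -7;6.8 0 0 0 0 0 -7;6.8 0 0 0 0 0 -7;6.8 0 0 0 0 0 -7;6.8 0 0 0 0 0 -7;6.8 0 0 0 0 0 -7;6.8 0 0 0 0 0 -7"
}}

```text
clock: 18.13
tool_pos: [0.5998, 0.1617, -0.0114]
orientation: [180.0, 0.0, -26.0]
force: [0.7, -0.1, -0.8]
opening: 0.068
```

Call:
{"method": "step_arm", "body": {
  "plan": "6.8 0 0 0 0 0 -7;6.8 0 0 0 0 0 -7;6.8 0 0 0 0 0 0;6.8 0 0 0 0 0 0;4 0 0 0 0 0 0;4 0 0 0 0 0 0;4 0 0 0 0 0 0;4 0 0 0 0 0 0;4 0 0 0 0 0 0"
}}

```text
clock: 18.88
tool_pos: [0.5998, 0.1617, -0.0113]
orientation: [180.0, 0.0, -12.4]
force: [0.0, -0.1, -0.5]
opening: 0.0565
```

```bash
 python3 st.py; python3 look.py j 236,170,22 150,172,30
```

```text
clock 18.8833
tool_pos [ 0.5998  0.1617 -0.0113]
orientation [ 1.799951e+02  5.400000e-03 -1.241880e+01]
force [ 0.0332 -0.086  -0.4569]
moment [-0.076  -0.0089 -0.0108]
joint_pos [ 3.30702e+01  2.76720e+01 -2.01148e+01 -6.00000e-04 -4.22204e+01
  4.45114e+01]
opening 0.0565
lens tool dx,dy cm 4.25 51.27
lamp tool dx,dy cm 2.87 23.49
ring tool dx,dy cm -0.02 0.02
```

View pics/v_j.png

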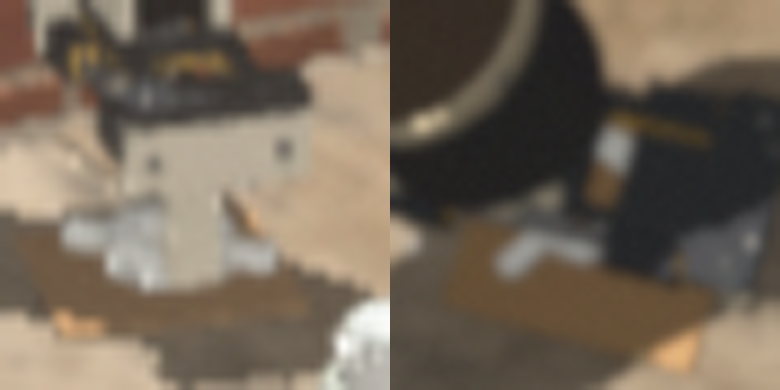

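Call:
{"method": "step_arm", "body": {
  "plan": "4 0 0 -0.5 0 0 0;4 0 0 -1.5 0 0 0;4 0 0 -3 0 0 0;4 0 0 -3 0 0 0;4 0 0 -2.5 0 0 0;4 0 0 -0.7 0 0 0;4 0 0 0 0 0 0;4 0 0 0 0 0 0"
}}

```text
clock: 19.65
tool_pos: [0.5995, 0.1617, 0.1007]
orientation: [-180.0, 0.0, -12.4]
force: [-0.2, -0.4, -1.4]
opening: 0.0567
```

```bash
 python3 st.py; python3 look.py k 236,150,30 150,172,30
```

```text
clock 19.65
tool_pos [0.5995 0.1617 0.1007]
orientation [-1.799633e+02  2.000000e-04 -1.239910e+01]
force [-0.2133 -0.422  -1.4071]
moment [-0.0653  0.0453 -0.0591]
joint_pos [ 3.30693e+01  2.02859e+01 -1.42406e+01 -3.15000e-02 -5.54474e+01
  4.45494e+01]
opening 0.0567
lens tool dx,dy cm 4.26 51.27
lamp tool dx,dy cm 2.89 23.49
ring tool dx,dy cm 0.0 0.02
```

View pics/v_k.png

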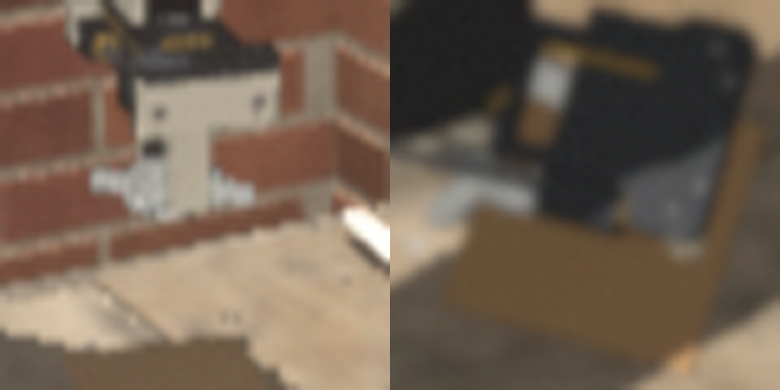

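Call:
{"method": "step_arm", "body": {
  "plan": "4 0.2 1.5 0 0 0 0;4 0.4 3 0 0 0 0;4 0.4 3.5 0 0 0 0;4 0.5 3.5 0 0 0 0;4 0.4 3.5 0 0 0 0;4 0.4 3.5 0 0 0 0;4 0.4 3 0 0 0 0;4 0.2 2 0 0 0 0;4 0 0 0 0 0 0;4 0 0 0 0 0 0;4 0 0 0 0 0 0"
}}

```text
clock: 20.67
tool_pos: [0.5772, -0.0744, 0.0998]
orientation: [180.0, 0.1, -12.4]
force: [-0.7, 0.2, -1.7]
opening: 0.0567
```

```bash
 python3 st.py; python3 look.py l 260,175,30 236,172,30
```

```text
clock 20.6667
tool_pos [ 0.5772 -0.0744  0.0998]
orientation [ 1.799717e+02  8.580000e-02 -1.242260e+01]
force [-0.6559  0.1785 -1.7234]
moment [ 0.0402  0.0475 -0.0116]
joint_pos [ 1.18928e+01  1.70661e+01 -1.92472e+01 -1.18000e-02 -5.37766e+01
  6.56916e+01]
opening 0.0567
lens tool dx,dy cm 1.38 27.73
lamp tool dx,dy cm 0.0 -0.05
ring tool dx,dy cm -2.9 -23.52
```

View pics/v_l.png

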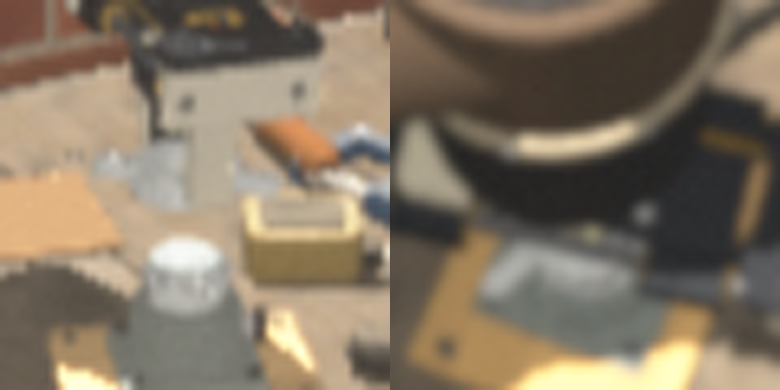

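Call:
{"method": "step_arm", "body": {
  "plan": "4 0 -0.05 0.5 0 0 0;4 0 0 1 0 0 0;4 0 0 1.2 0 0 0;4 0 0 0.7 0 0 0;4 0 0 0.3 0 0 0;4 0 0 0 0 0 0;4 0 0 0 0 0 0;4 0 0 0 0 0 0"
}}

```text
clock: 21.43
tool_pos: [0.5783, -0.0735, 0.0641]
orientation: [-180.0, -0.0, -12.4]
force: [0.3, -0.4, -1.2]
opening: 0.0564
```

```bash
 python3 st.py
```

```text
clock 21.4333
tool_pos [ 0.5783 -0.0735  0.0641]
orientation [-1.79993e+02 -4.14000e-02 -1.23573e+01]
force [ 0.3056 -0.39   -1.2448]
moment [-0.0076  0.0187  0.0264]
joint_pos [ 1.19769e+01  1.93311e+01 -2.14540e+01  1.41000e-02 -4.91744e+01
  6.56565e+01]
opening 0.0564
lens tool dx,dy cm 1.26 27.85
lamp tool dx,dy cm -0.09 0.06
ring tool dx,dy cm -2.96 -23.41
```

Call:
{"method": "step_arm", "body": {
  "plan": "4 -0.1 0.05 0.2 0 0 0;4 0 0 0.2 0 0 0;4 0 0 0 0 0 0;4 0 0 0 0 0 0"
}}

```text
clock: 21.77
tool_pos: [0.5768, -0.0739, 0.0597]
orientation: [-180.0, -0.0, -12.4]
force: [0.5, 0.4, -1.4]
opening: 0.0563
```

Call:
{"method": "step_arm", "body": {
  "plan": "4 0 0 0.1 0 0 0;4 0 0 0 0 0 0"
}}

```text
clock: 21.93
tool_pos: [0.5768, -0.0738, 0.0586]
orientation: [-180.0, 0.0, -12.4]
force: [-0.7, 0.3, -1.0]
opening: 0.0568
```

Call:
{"method": "step_arm", "body": {
  "plan": "4 0 0 0.1 0 0 0;4 0 0 0 0 0 0"
}}

```text
clock: 22.1
tool_pos: [0.5768, -0.0738, 0.0576]
orientation: [180.0, 0.0, -12.4]
force: [-0.5, 0.8, 0.5]
opening: 0.0565
```

Call:
{"method": "step_arm", "body": {
  "plan": "4 0 0 0.1 0 0 0;4 0 0 0 0 0 0"
}}

```text
clock: 22.27
tool_pos: [0.577, -0.0739, 0.0567]
orientation: [180.0, -0.0, -12.4]
force: [0.6, -1.1, -0.8]
opening: 0.0563
```

Call:
{"method": "step_arm", "body": {
  "plan": "4 0 0 0.15 0 0 0;4 0 0 0 0 0 0"
}}

```text
clock: 22.43
tool_pos: [0.577, -0.0739, 0.0551]
orientation: [-180.0, -0.0, -12.4]
force: [0.7, -1.6, -0.9]
opening: 0.0565
```

Call:
{"method": "step_arm", "body": {
  "plan": "4 0 0 0.15 0 0 0;4 0 0 0 0 0 0"
}}

```text
clock: 22.6
tool_pos: [0.577, -0.0739, 0.0536]
orientation: [180.0, -0.0, -12.4]
force: [1.0, -1.0, -1.5]
opening: 0.0565
```

Call:
{"method": "step_arm", "body": {
  "plan": "4 0 0 0.1 0 0 0;4 0 0 0 0 0 0"
}}

```text
clock: 22.77
tool_pos: [0.5771, -0.0739, 0.0529]
orientation: [180.0, -0.0, -12.4]
force: [1.4, -0.2, 1.6]
opening: 0.0566
```

Call:
{"method": "step_arm", "body": {
  "plan": "4 0 0 0 0 0 4;4 0 0 0.05 0 0 5;4 0 0 0.04 0 0 5;4 0 0 0 0 0 0"
}}

```text
clock: 23.1
tool_pos: [0.5768, -0.0739, 0.0518]
orientation: [180.0, -0.0, -26.6]
force: [-0.2, -1.6, 0.8]
opening: 0.0564
```

```bash
 python3 st.py
```

```text
clock 23.1
tool_pos [ 0.5768 -0.0739  0.0518]
orientation [ 1.799943e+02 -3.200000e-03 -2.659890e+01]
force [-0.2281 -1.592   0.7891]
moment [-0.6025 -0.3142 -0.0224]
joint_pos [ 1.19607e+01  2.00776e+01 -2.23018e+01  8.70000e-03 -4.76217e+01
  5.14345e+01]
opening 0.0564
lens tool dx,dy cm 8.18 26.58
lamp tool dx,dy cm 0.04 -0.02
ring tool dx,dy cm -8.51 -22.06
```

Call:
{"method": "step_arm", "body": {
  "plan": "4 0 0 0.04 0 0 5;4 0 0 0.04 0 0 5;4 0 0 0.04 0 0 5;4 0 0 0 0 0 0"
}}

```text
clock: 23.43
tool_pos: [0.5769, -0.0739, 0.0507]
orientation: [-180.0, -0.0, -41.4]
force: [1.0, -1.5, 0.8]
opening: 0.0564
```

```bash
 python3 st.py; python3 look.py m 260,180,20 236,172,30
```

```text
clock 23.4333
tool_pos [ 0.5769 -0.0739  0.0507]
orientation [-1.799997e+02 -4.000000e-03 -4.144280e+01]
force [ 1.0237 -1.4621  0.8363]
moment [-0.4301 -0.3095 -0.0315]
joint_pos [ 1.19619e+01  2.01593e+01 -2.23662e+01  4.10000e-03 -4.74718e+01
  3.65925e+01]
opening 0.0564
lens tool dx,dy cm 14.72 23.6
lamp tool dx,dy cm 0.04 -0.03
ring tool dx,dy cm -13.88 -19.14
```

View pics/v_m.png

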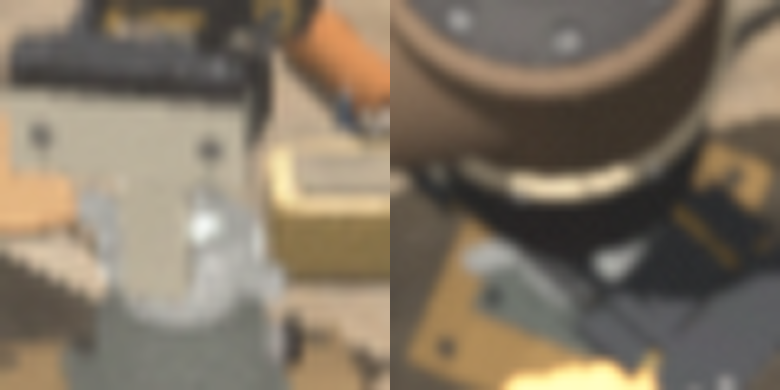

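Call:
{"method": "step_arm", "body": {
  "plan": "4 0 0 0.04 0 0 5;4 0 0 0.04 0 0 5;4 0 0 0 0 0 0"
}}

```text
clock: 23.78
tool_pos: [0.5768, -0.0739, 0.0499]
orientation: [180.0, -0.0, -51.4]
force: [0.4, -1.6, 1.5]
opening: 0.0566
```

```bash
 python3 st.py
```

```text
clock 23.7833
tool_pos [ 0.5768 -0.0739  0.0499]
orientation [ 1.799911e+02 -1.700000e-03 -5.138420e+01]
force [ 0.3921 -1.6474  1.5422]
moment [-0.6247 -0.2517 -0.0253]
joint_pos [ 1.19590e+01  2.02137e+01 -2.24156e+01  7.50000e-03 -4.73779e+01
  2.66517e+01]
opening 0.0566
lens tool dx,dy cm 18.57 20.69
lamp tool dx,dy cm 0.03 -0.04
ring tool dx,dy cm -16.98 -16.47
```

Call:
{"method": "step_arm", "body": {
  "plan": "4 0 0 0.04 0 0 5;4 0 0 0 0 0 0;4 0 0 0 0 0 0"
}}

```text
clock: 24.03
tool_pos: [0.5767, -0.0739, 0.0494]
orientation: [180.0, 0.0, -56.1]
force: [0.8, -1.2, 1.1]
opening: 0.0565
```

```bash
 python3 st.py
```

```text
clock 24.0333
tool_pos [ 0.5767 -0.0739  0.0494]
orientation [ 1.799813e+02  4.100000e-03 -5.605020e+01]
force [ 0.7941 -1.1767  1.084 ]
moment [-0.5452 -0.2047 -0.0793]
joint_pos [ 1.19584e+01  2.02401e+01 -2.24409e+01  4.40000e-03 -4.73379e+01
  2.19885e+01]
opening 0.0565
lens tool dx,dy cm 20.2 19.1
lamp tool dx,dy cm 0.03 -0.06
ring tool dx,dy cm -18.25 -15.04
```

Call:
{"method": "step_arm", "body": {
  "plan": "6.5 0 0 0 0 0 0;7.5 0 0 0 0 0 0;7.5 0 0 0 0 0 0;7.5 0 0 -0.5 0 0 0;7.5 0 0 -2 0 0 0;7.5 0 0 -3 0 0 -5;7.5 0 0 -1 0 0 -7;7.5 0 0 0 0 0 -7;7.5 0 0 0 0 0 -7;7.5 0 0 0 0 0 -7;7.5 0 0 0 0 0 -7"
}}

```text
clock: 24.95
tool_pos: [0.5768, -0.0737, 0.115]
orientation: [-180.0, -0.0, -16.0]
force: [0.5, -0.4, -0.2]
opening: 0.075
```

```bash
 python3 st.py; python3 look.py n 260,180,25 236,172,30
```

```text
clock 24.95
tool_pos [ 0.5768 -0.0737  0.115 ]
orientation [-1.799852e+02 -1.810000e-02 -1.597200e+01]
force [ 0.4784 -0.3705 -0.1954]
moment [-0.0157 -0.0417  0.0372]
joint_pos [ 1.19709e+01  1.60751e+01 -1.83901e+01 -5.60000e-03 -5.55119e+01
  6.20603e+01]
opening 0.075
lens tool dx,dy cm 3.15 27.65
lamp tool dx,dy cm 0.05 0.0
ring tool dx,dy cm -4.29 -23.24
```

View pics/v_n.png

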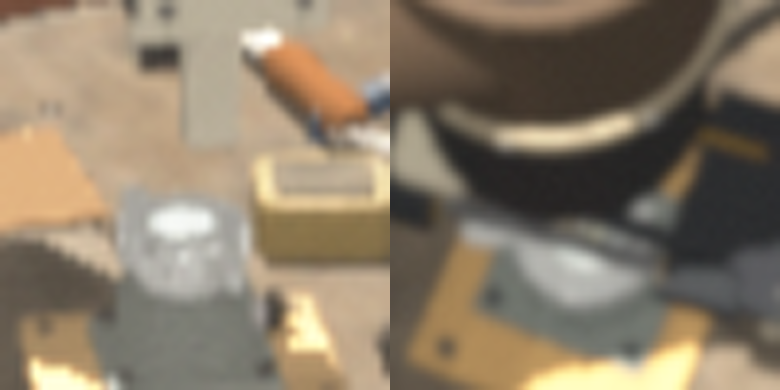

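```bash
 python3 - <<'E'
from h import *
o=[]
for n,x,y,r in(("side",259,185,16),("top",236,180,22)):
    a=cv2.imread(f"pics/{n}_n.png")[y-r:y+r,x-r:x+r]
    L=cv2.cvtColor(a,cv2.COLOR_BGR2LAB);L[:,:,0]=cv2.createCLAHE(4,(2,2)).apply(L[:,:,0]);a=cv2.cvtColor(L,cv2.COLOR_LAB2BGR)
    a=cv2.resize(a,(390,390),interpolation=cv2.INTER_CUBIC)
    for ang,c in((90,(0,0,255)),(-90,(255,0,0))):
        t=np.radians(ang);q=proj(n,[.5778+.043*np.cos(t),-.0735+.043*np.sin(t),.0727]);q=(q-[x-r,y-r]+.5)*390/2/r
        cv2.circle(a,tuple(int(k) for k in q),3,c,-1)
    o.append(a)
cv2.imwrite("pics/n2.png",np.hstack(o))
E
```

```text
(no output)
```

View pics/n2.png

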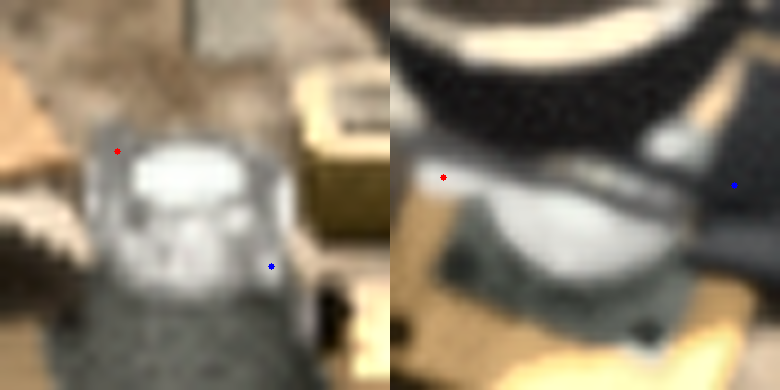

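Call:
{"method": "step_arm", "body": {
  "plan": "7 0 0 0 0 0 -7;7 0 0 0 0 0 -7;7 0 0 0 0 0 -7;7 0 0 0 0 0 -7;7 0 0 0 0 0 -7;7 0 0 0 0 0 -7;7 0 0 0 0 0 -7;7 0 0 1.5 0 0 0;7 0 0 2 0 0 0;7 0 0 0 0 0 0;7 0 0 0 0 0 0"
}}

```text
clock: 25.97
tool_pos: [0.576, -0.074, 0.0789]
orientation: [-180.0, 0.1, 32.5]
force: [0.9, 0.1, 0.7]
opening: 0.07
```

```bash
 python3 st.py; python3 look.py o 260,180,25 236,180,25
```

```text
clock 25.9667
tool_pos [ 0.576  -0.074   0.0789]
orientation [-1.799535e+02  1.291000e-01  3.247200e+01]
force [0.9178 0.0947 0.7436]
moment [-0.0797 -0.1303 -0.0236]
joint_pos [ 1.196740e+01  1.828060e+01 -2.069090e+01  2.100000e-03 -5.116580e+01
  1.105032e+02]
opening 0.07
lens tool dx,dy cm -18.52 20.72
lamp tool dx,dy cm 0.11 0.06
ring tool dx,dy cm 14.62 -18.61
```

View pics/v_o.png

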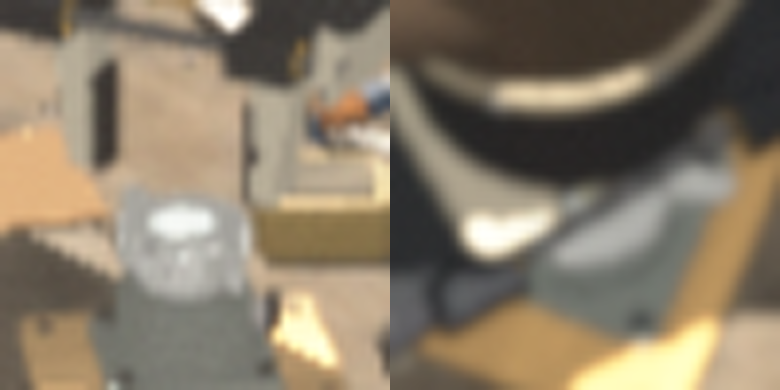

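Call:
{"method": "step_arm", "body": {
  "plan": "7 0.08 0.04 0.8 0 0 0;7 0 0 0.8 0 0 0;7 0 0 0.4 0 0 0;7 0 0 0 0 0 0"
}}

```text
clock: 26.4
tool_pos: [0.5768, -0.0738, 0.0582]
orientation: [-179.9, 0.1, 32.6]
force: [0.1, -0.2, 0.4]
opening: 0.0698
```

Call:
{"method": "step_arm", "body": {
  "plan": "7 0 0 0.4 0 0 0;7 0 0 0.4 0 0 0;7 0 0 0.2 0 0 0;7 0 0 0 0 0 0;7 0 0 0 0 0 0"
}}

```text
clock: 26.82
tool_pos: [0.5776, -0.0738, 0.0493]
orientation: [-180.0, 0.0, 32.6]
force: [-0.2, 0.4, 0.1]
opening: 0.0698
```

```bash
 python3 st.py
```

```text
clock 26.8167
tool_pos [ 0.5776 -0.0738  0.0493]
orientation [-1.799956e+02  1.720000e-02  3.262690e+01]
force [-0.1794  0.3931  0.1122]
moment [-0.0713 -0.0388 -0.0149]
joint_pos [ 1.195500e+01  2.032660e+01 -2.232400e+01  2.700000e-03 -4.736700e+01
  1.106701e+02]
opening 0.0698
lens tool dx,dy cm -18.73 20.6
lamp tool dx,dy cm -0.04 -0.01
ring tool dx,dy cm 14.52 -18.64
```

Call:
{"method": "step_arm", "body": {
  "plan": "7 0 0 0 0 0 5;7 0 0 0 0 0 5;7 0 0 0 0 0 4"
}}

```text
clock: 27.07
tool_pos: [0.5779, -0.0737, 0.0497]
orientation: [180.0, -0.0, 18.4]
force: [-0.6, 0.1, 0.3]
opening: 0.0698
```

```bash
cat > q.py <<'E'
from h import *
o=telemetry.get_obs();print("t",round(o["clock"],2),"yaw",round(o["orientation"][2],2),"F",np.round(o["force"],2),"M",np.round(o["moment"],3),"p",np.round(o["tool_pos"],4))
E
python3 q.py
```

```text
t 27.07 yaw 18.37 F [-0.62  0.1   0.31] M [-0.087 -0.011  0.008] p [ 0.5779 -0.0737  0.0497]
```

Call:
{"method": "step_arm", "body": {
  "plan": "7 0 0 0 0 0 4"
}}

```text
clock: 27.15
tool_pos: [0.5779, -0.0737, 0.0497]
orientation: [180.0, -0.0, 14.4]
force: [0.6, 0.4, -0.2]
opening: 0.0698
```

```bash
python3 q.py
```

```text
t 27.15 yaw 14.42 F [ 0.62  0.43 -0.18] M [-0.066 -0.008  0.041] p [ 0.5779 -0.0737  0.0497]
```

Call:
{"method": "step_arm", "body": {
  "plan": "7 0 0 0 0 0 4"
}}

```text
clock: 27.23
tool_pos: [0.5779, -0.0737, 0.0497]
orientation: [180.0, -0.0, 10.4]
force: [-0.3, 0.6, -0.8]
opening: 0.0701
```

```bash
python3 q.py
```

```text
t 27.23 yaw 10.43 F [-0.33  0.56 -0.82] M [-0.132  0.023 -0.01 ] p [ 0.5779 -0.0737  0.0497]
```

Call:
{"method": "step_arm", "body": {
  "plan": "7 0 0 0 0 0 4"
}}

```text
clock: 27.32
tool_pos: [0.5779, -0.0737, 0.0497]
orientation: [180.0, -0.0, 6.4]
force: [-0.6, -0.8, -0.5]
opening: 0.0701
```

```bash
python3 q.py
```

```text
t 27.32 yaw 6.43 F [-0.63 -0.82 -0.47] M [-0.066  0.023  0.003] p [ 0.5779 -0.0737  0.0497]
```

```bash
python3 look.py p 260,180,20 236,180,25
```

```text
(no output)
```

View pics/v_p.png

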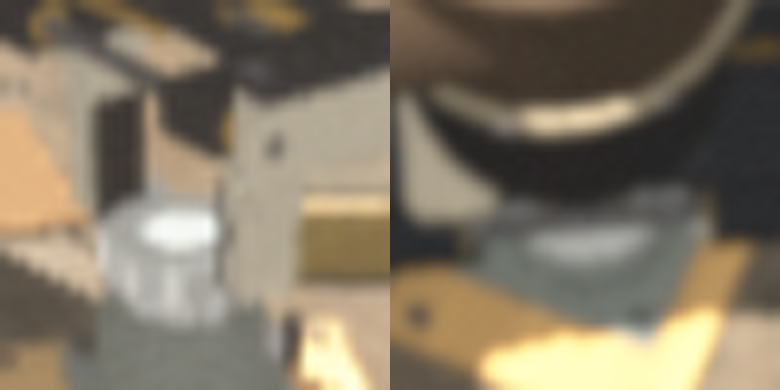

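Call:
{"method": "step_arm", "body": {
  "plan": "7 0 0 0 0 0 3"
}}

```text
clock: 27.5
tool_pos: [0.5779, -0.0737, 0.0497]
orientation: [180.0, -0.0, 3.8]
force: [-0.7, 0.7, 0.6]
opening: 0.0701
```

```bash
python3 q.py
```

```text
t 27.5 yaw 3.81 F [-0.73  0.7   0.57] M [-0.062 -0.031 -0.003] p [ 0.5779 -0.0737  0.0497]
```

Call:
{"method": "step_arm", "body": {
  "plan": "7 0 0 0 0 0 3"
}}

```text
clock: 27.58
tool_pos: [0.5779, -0.0737, 0.0496]
orientation: [-180.0, -0.0, 0.7]
force: [-0.4, -0.1, -0.2]
opening: 0.07
```

```bash
python3 q.py
```

```text
t 27.58 yaw 0.66 F [-0.37 -0.15 -0.18] M [-0.036 -0.034 -0.017] p [ 0.5779 -0.0737  0.0496]
```

Call:
{"method": "step_arm", "body": {
  "plan": "7 0 0 0 0 0 3"
}}

```text
clock: 27.67
tool_pos: [0.5779, -0.0737, 0.0496]
orientation: [-180.0, -0.0, -2.4]
force: [0.4, -0.5, -0.2]
opening: 0.07
```

```bash
python3 q.py
```

```text
t 27.67 yaw -2.36 F [ 0.38 -0.47 -0.16] M [-0.184 -0.062  0.015] p [ 0.5779 -0.0737  0.0496]
```

Call:
{"method": "step_arm", "body": {
  "plan": "7 0 0 0 0 0 3"
}}

```text
clock: 27.75
tool_pos: [0.5779, -0.0738, 0.0496]
orientation: [180.0, -0.0, -5.4]
force: [0.3, -1.0, -0.4]
opening: 0.0701
```

```bash
python3 q.py
```

```text
t 27.75 yaw -5.35 F [ 0.33 -1.01 -0.36] M [-0.331 -0.127  0.097] p [ 0.5779 -0.0738  0.0496]
```

Call:
{"method": "step_arm", "body": {
  "plan": "7 0 0 0 0 0 2"
}}

```text
clock: 27.83
tool_pos: [0.5779, -0.0738, 0.0496]
orientation: [180.0, -0.0, -7.4]
force: [0.8, -1.0, -2.1]
opening: 0.07
```

```bash
python3 q.py
```

```text
t 27.83 yaw -7.37 F [ 0.77 -1.01 -2.12] M [-0.485 -0.331  0.115] p [ 0.5779 -0.0738  0.0496]
```

Call:
{"method": "step_arm", "body": {
  "plan": "7 0 0 0 0 0 2"
}}

```text
clock: 27.92
tool_pos: [0.5779, -0.0739, 0.0495]
orientation: [180.0, -0.0, -9.3]
force: [1.0, -0.8, -2.3]
opening: 0.0699
```

```bash
python3 q.py
```

```text
t 27.92 yaw -9.3 F [ 1.01 -0.82 -2.25] M [-0.476 -0.284  0.186] p [ 0.5779 -0.0739  0.0495]
```

Call:
{"method": "step_arm", "body": {
  "plan": "7 0 0 0 0 0 2"
}}

```text
clock: 28.0
tool_pos: [0.5779, -0.0739, 0.0494]
orientation: [180.0, -0.0, -11.3]
force: [0.8, -1.2, -3.2]
opening: 0.0701
```

```bash
python3 q.py
```

```text
t 28.0 yaw -11.3 F [ 0.79 -1.23 -3.22] M [-0.49  -0.447  0.222] p [ 0.5779 -0.0739  0.0494]
```

Call:
{"method": "step_arm", "body": {
  "plan": "7 0 0 0 0 0 2"
}}

```text
clock: 28.08
tool_pos: [0.5778, -0.0739, 0.0493]
orientation: [180.0, -0.0, -13.3]
force: [0.8, -0.6, -3.5]
opening: 0.0699
```

```bash
python3 q.py
```

```text
t 28.08 yaw -13.29 F [ 0.76 -0.62 -3.47] M [-0.565 -0.545  0.232] p [ 0.5778 -0.0739  0.0493]
```

Call:
{"method": "step_arm", "body": {
  "plan": "7 0 0 0 0 0 2"
}}

```text
clock: 28.17
tool_pos: [0.5778, -0.0739, 0.0493]
orientation: [180.0, -0.0, -15.3]
force: [0.9, -1.5, -3.7]
opening: 0.0702
```

```bash
python3 q.py
```

```text
t 28.17 yaw -15.29 F [ 0.93 -1.52 -3.75] M [-0.531 -0.707  0.259] p [ 0.5778 -0.0739  0.0493]
```

Torque started rising at about −4° yaw and is now 0.26 N·m after roughly 11° more. That matches the 6 N on the ear that presses on the lens with about 10 N, so the ring should be snug. I'll back off and lift clear.

Call:
{"method": "step_arm", "body": {
  "plan": "7 0 0 0 0 0 -3;7 0 0 0 0 0 -6;7 0 0 0 0 0 -4;7.5 0 0 0 0 0 0;7.5 0 0 -1 0 0 0;7.5 0 0 -3 0 0 0;7.5 0 0 -4 0 0 0;7.5 0 0 -4 0 0 0;7.5 -1 -3 -1 0 0 0;7.5 -1 -4 0 0 0 0;7.5 -1 -4 0 0 0 0;7.5 -1 -4 0 0 0 0"
}}

```text
clock: 29.17
tool_pos: [0.5436, 0.0791, 0.1811]
orientation: [-179.9, -0.1, -2.5]
force: [0.4, 0.9, 0.0]
opening: 0.0751
```

Call:
{"method": "step_arm", "body": {
  "plan": "7.5 -1 -4 0 0 0 0;7.5 -1 -4 0 0 0 0;7.5 0 -3 0 0 0 0;7.5 0 -1 0 0 0 0;7.5 0 0 0 0 0 0"
}}

```text
clock: 29.58
tool_pos: [0.529, 0.2011, 0.1802]
orientation: [-180.0, -0.0, -2.3]
force: [0.3, -1.0, -0.9]
opening: 0.0751
```

```bash
python3 st.py; python3 look.py r 260,185,20 236,178,25
```

```text
clock 29.5833
tool_pos [0.529  0.2011 0.1802]
orientation [-1.799676e+02 -4.760000e-02 -2.268300e+00]
force [ 0.3241 -1.0187 -0.9378]
moment [-0.0121  0.0021  0.0146]
joint_pos [ 4.06344e+01  1.13258e+01 -1.54687e+01  9.80000e-03 -6.31486e+01
  4.70929e+01]
opening 0.0751
lens tool dx,dy cm 2.38 54.88
lamp tool dx,dy cm 5.92 27.29
ring tool dx,dy cm 7.21 3.68
```

View pics/v_r.png

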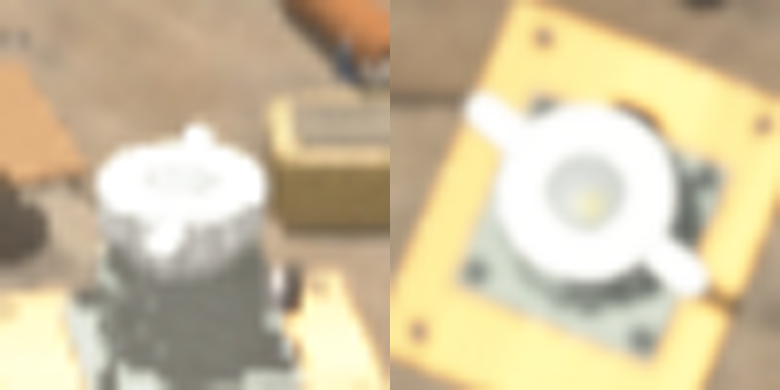

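```bash
python3 - <<'E'
from h import *
a=cv2.imread("pics/top_r.png");b=cv2.imread("pics/side_r.png");S=8
R={}
for n,i,x,y,r,lo in(("top",a,236,176,22,(0,0,238)),("side",b,259,180,14,(0,0,245))):
    cr=cv2.resize(i[y-r:y+r,x-r:x+r],None,fx=S,fy=S,interpolation=cv2.INTER_CUBIC);h=cv2.cvtColor(cr,cv2.COLOR_BGR2HSV)
    m=cv2.inRange(h,lo,(180,30,255));c=max(cv2.findContours(m,cv2.RETR_EXTERNAL,cv2.CHAIN_APPROX_NONE)[0],key=cv2.contourArea)
    p=(c.reshape(-1,2)+.5)/S-.5+[x-r,y-r];R[n]=p
    if n=="top":
        d=np.linalg.norm(p[:,None]-p[None],axis=2);ij=np.unravel_index(d.argmax(),d.shape);e=p[list(ij)];print(e)
    print(n,cv2.boundingRect(p.astype(np.float32)))
for k in e:
    w=onz("top",*k,.072);print(w,"side proj",proj("side",w))
c=(onz("top",*e[0],.072)+onz("top",*e[1],.072))/2;print("centre",c,"angle",np.degrees(np.arctan2(*(onz("top",*e[0],.072)-c)[1::-1])))
# silhouette extremes in side of flange: left/right points height
p=R["side"];print("left",p[p[:,0].argmin()],"right",p[p[:,0].argmax()])
for z in(.076,.0805,.085):
    t=np.radians(np.arange(0,360,5));q=np.array([proj("side",[.5780+.0285*np.cos(u),-.0735+.0285*np.sin(u),z]) for u in t]);print(z,"L",q[q[:,0].argmin()],"R",q[q[:,0].argmax()],"top",q[:,1].min(),"bot",q[:,1].max())
E
```

```text
[[221.3125 165.3125]
 [250.8125 188.8125]]
top (220, 164, 31, 27)
side (249, 177, 18, 14)
[ 0.61070292 -0.03405309  0.072     ] side proj [260.78011455 179.524314  ]
[ 0.55025029 -0.11302346  0.072     ] side proj [257.13137494 192.02355664]
centre [ 0.5804766  -0.07353827  0.072     ] angle 52.565572236368666
left [249.9375 182.8125] right [266.0625 184.6875]
0.076 L [250.00116086 184.68464652] R [266.75398375 184.68244493] top 181.14319123249103 bot 188.34601587693268
0.0805 L [249.99215893 183.48895314] R [266.7667708  183.48662116] top 179.96286515209343 bot 187.13445337028878
0.085 L [249.98313356 182.29014563] R [266.77959115 182.28768259] top 178.77951618571888 bot 185.91968066960808
```

```bash
python3 -c "
from plant import workorder;print(workorder.close_job())"
```

```text
the job is handed in; nothing more can be done
None
```

The lens is seated in the lamp mouth, the ring is screwed down over it, and I handed the job in at about 30 s with the arm clear. I gripped each part twice to centre it, then fed the lens into the bore by touch. I ran the ring down about 44° by its knurl and finished by pushing on both ears.

**Ring tightness:** torque began to rise at about −4° yaw. I stopped about 11° later at 0.26 N·m, about what a 6 N push on the ear gives (roughly 10 N on the lens). The angle suggests closer to 13 N, so the two estimates differ somewhat; both fall inside the 6–18° snug range.

**Last pictures:**
- The ring looks centred and level.
- The flange top is at about 80–81 mm, against 80.5 mm expected.
- The ears stand at 52.5°, which agrees with where the fingers left them.
- The lens shows clear and centred through the ring's hole.

**Checks that disagreed:**
- **Fingertip height:** the fingertips were about 21 mm higher than the reported tool position. My first grip on the lens closed on air above it; I found the offset by touching the pad and corrected for it.
- **Lamp position:** touch put the lamp axis about 1 mm from the camera estimate, and I used the touched position.
- **Ring tilt:** one automatic edge measure suggested a slight tilt (1.9 px), but its mask was overexposed and the zoomed view shows both edges at the same height.

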